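# Empty the bolt bay of a twin-bay tray into the bolt bin

### The arm

A 6-joint arm with a two-finger parallel gripper is mounted at the origin on a cart in front of the work surface, level with it; the furniture and walls round the work are solid. World frame = base frame: x ahead of the robot, y to its left, z up, the work surface at z = 0. Lengths are in mm, angles in degrees, forces in N, time in s.
With the tool pointing down it reaches from about 300 to 850 mm from the base axis. Payload 4.2 kg.
Tool frame: the origin (TCP) lies at the very end of the fingers, on their centre line; the grasp point (between the pads) lies 19 mm behind it; z points along the fingers, y is the direction in which the jaws open and shut (so a half turn about z gives the same grasp; the last joint's range is limited). The gripper opens to 91 mm and grips with 3 to 60 N. Pads are 32 mm wide; open, the fingers measure 118 mm over their backs; the gripper's body (76 mm by 178 mm) begins 60 mm behind the grasp point.
Start: joints at [-70.703, 18.312, 89.639, -0, 72.044, -1.146], TCP at [200.84, -538.804, 181.676] pointing down, gripper open.
Joint ranges: [-177.97, 177.97], [-48.28, 115.42], [12.27, 149.76], [-77.06, 257.06], [2.81, 150.46], [-146.56, 146.56]. Speed limits (degrees/s): [147.25, 147.25, 180, 180, 180, 180].

### API

Orientations are given as [roll, pitch, yaw] about the fixed x, y, z axes, in that order (R = Rz(yaw) Ry(pitch) Rx(roll)).
In Python, from workcell import monitor, eyes, job gives the robot as it stands.
- The arm moves only by the tool move_arm, never from a script. Its argument "increments" is a list that holds one entry, the list of rows, each a list of 7 numbers: the opening, from 0 (shut) to 1 (fully open), then the shift along the tool's x, y, z in cm, then the turn, a rotation vector about the tool's x, y, z in rad. In form: [[[jaw, x, y, z, ax, ay, az], ...]]. A call has 1 to 12 rows; each row shifts and turns the pose as measured when the row begins, along the tool's axes as they then stand; what a row does not reach is not made up. A row lasts 1/8 s, in which the tool goes at most 62.5 mm and 10.7 degrees, less where a joint would pass 70% of its speed; a pose out of reach is approached as far as the arm can. A call is refused whole if a number of a shift passes 6.25 or a number of a turn 0.188, either way. A call with a gripper value outside its range is refused whole. The fingers move at their own pace and stop on an object; "force" is the grip in N (left out, the last holds). Time passes only in rows, so rows that do not move let the fingers close. It gives the time, the measured TCP pose, the force and the opening at its end, in the units of the state.
- monitor.state(): the state, without advancing time (a new reading comes with each control period).
- eyes.grab_frame(name): name is "scene" or "top" or "wrist"; returns a dict with "color" (480x640x3 uint8, red, green, blue), "z_map" (480x640 float32, mm along the optical axis (not along the pixel's ray), 0 where there is no reading), "camera_matrix" (3x3 intrinsics, pixels), "dist_coeffs" ([k1, k2, p1, p2, k3] as OpenCV has them; the pictures are not rectified), "rvec" (rotation vector, rad) and "tvec" (3), from world to camera coordinates, as OpenCV has them. Camera axes: x right, y down, z forward; pixel columns grow to the right and rows downward; lengths in mm; the calibration is good to about 2 mm. A picture is of the moment at which its call begins.
- job.job_done(): hands the job in, once; it reports no verdict.
The state is a dict: "time_s": time; "qpos": joint angles; "qvel": joint speeds; "effort": joint torques, N m; "ee_pos": TCP position; "ee_rot": TCP orientation; "force": force on the tool from outside, world axes, zero at the start; "torque": the same for the moment, N m; "gripper_width": finger opening in mm.
Only numpy, scipy, OpenCV 4.12 (cv2) and the standard library are available. Lean on these libraries where they do the work, as an engineer would, in place of code of your own. Each camera call takes 0.05 s, during which the arm holds its last target. There are 200 camera calls.

### The job

Tidy the fitting work away: first put every loose fitting lying on the table behind the tray and the bin into the tray's far bay, where the brass tee already is, and only then stand the stiff lid of the blue bolt bin up to 100 degrees open, just past upright. Next lift the green tray by its black grip, tip the bolts out of its near bay into the bin while all the fittings stay in the far bay, set the tray back squarely on its rubber mat, and last shut the lid fully.

Things in the scene. Friction and masses are not known exactly. Their poses are not given: they have to be found in the camera images.
- tray: Loose green twin-bay tray, 220 (x) x 90 (y) x 87 mm, 0.3 kg; origin at the centre of its underside, z up. A divider at x = 0 (8 mm thick, 45 mm high) parts the near bay (x < 0, to the robot's side, holds the bolts) from the far bay (x > 0, for fittings). Floor 3 mm thick; side walls 3 mm thick, 36 mm high, inner width 84 mm
- tray_lip (a point): Middle of the near bay's pouring lip, at tray x = -110 mm, 10.5 mm above the underside. The floor is flat to x = +-75 mm, then each end is an open ramp rising at 12 degrees to its lip. Bolts slide out over it with this end tilted down 50 to 60 degrees (friction 0.5 to 0.7); parts in the far bay then lie against the divider. Axes as the tray's
- tray_tab (a point): Middle of the black grip on top of the tray's divider, 68 mm above the tray's underside: an upright tab 10 mm thick (tray x), 44 mm wide (tray y), between 45 and 87 mm above the underside. Axes as the tray's
- mat: Fixed black rubber mat the tray stands on, 250 (x) x 120 (y) x 2 mm; origin at the centre of its underside, x along its long side. The tray belongs in its middle, its near bay again to the robot's side
- bin: Fixed blue open bin, 150 (x) x 140 (y) x 52 mm, walls and floor 4 mm; origin at the centre of its underside. Its lid is hinged along the top of its +y side (left as the robot sees it)
- lid (a joint): Opening angle of the bin's lid, rad: 0 shut, 1.745 is 100 degrees, 2.36 its stop. Stiff hinge (about 0.3 N m): it stays wherever it is left
- lid_hinge (a point): Point on the lid's hinge axis, at its middle, 54.5 mm above the bin's underside; the axis runs along the bin's x; opening lifts the bin's -y edge upward and over to +y
- lid_bar (a point): Middle of the lid's dark round pull bar, 10 mm thick, 70 mm long along the bin's x, in the plane of the lid, 180 mm from the hinge axis and 40 mm out from the lid's free edge (free space between them); carried on two posts of its own thickness at its ends
- bolt_1_mid (a point): Steel hexagon bolt, 46 mm long (its y), head 15 x 13 mm, shank 8 mm; point at its middle. At the start in the tray's near bay; two or three are there, None if absent
- bolt_2_mid (a point): Steel hexagon bolt, 46 mm long (its y), head 15 x 13 mm, shank 8 mm; point at its middle. At the start in the tray's near bay; two or three are there, None if absent
- bolt_3_mid (a point): Steel hexagon bolt, 46 mm long (its y), head 15 x 13 mm, shank 8 mm; point at its middle. At the start in the tray's near bay; two or three are there, None if absent
- fitting_1_mid (a point): Loose black push-in tube fitting with a light blue end, 14 (x) x 35 (y) x 14 mm; point at its middle, 7 mm above its underside; grasp across its x. None if absent
- fitting_2_mid (a point): Loose grey push-in tube fitting with a blue end, 14 (x) x 35 (y) x 14 mm; point at its middle, 7 mm above its underside; grasp across its x. None if absent
- fitting_3_mid (a point): Loose black push-in tube fitting with a light blue end, 14 (x) x 35 (y) x 14 mm; point at its middle, 7 mm above its underside; grasp across its x. None if absent
- coupling_mid (a point): Loose brass quick coupling, 27 (x) x 51 (y) x 27 mm; point at its middle, 13.5 mm above its underside; the thick part reaches from y = -14 to 26 mm, the rest is a thinner nipple; grasp across its x. None if absent
- tee_mid (a point): Brass tee, 28 (x) x 50 (y) x 14 mm, already in the tray's far bay; point at its middle
There are look-alikes about, which are no part of the job. What is shaped like the part that bears coupling_mid but purple or red is not meant.

How it is judged:
By the outcome, as a careful person would: the job done as asked, in the order asked, and still so for the second after the job is handed in, with the robot touching nothing.
Of bolt_1, bolt_2, bolt_3 only 2 to 3 are there at a start; the rules pass over those that are not, and their reading is None.
Of fitting_1, fitting_2, fitting_3, coupling only 2 to 4 are there at a start; the rules pass over those that are not, and their reading is None.
At some moment in a run one of fitting_1, fitting_2, fitting_3, coupling may be knocked a few centimetres aside while the robot is not near it.
It also fails if it takes over 210 s, if anything falls off the work surface, if the arm or the gripper's body presses on something with over 40 N, if the wrist force passes 120 N, or if a joint passes its speed limit or range.

## Working session

There is one attempt and no reset: what is moved stays moved. The work goes in short steps, Python scripts to look and compute and a tool call to move; the robot and the scene stay as the last step left them, time stands still between calls to the robot, and variables do not carry over. Pictures are saved under pics/ and viewed, about 12 in all and at most 16, crops included, and the job is handed in when it is done.

Besides the shell and the picture viewer there is one more tool, called by a JSON object that holds its "api" and its "payload", one argument or row to a line. move_arm: Moves the arm, as the interface text tells. Its arguments: {"type":"object","properties":{"increments":{"type":"array"},"force":{"type":"number"}},"required":["increments"]}

```bash
mkdir -p pics; cat > h.py <<'E'
import numpy as np, cv2
from scipy.spatial.transform import Rotation as R
from workcell import monitor, eyes, job
def grab(n,save=None):
    f=eyes.grab_frame(n)
    if save: cv2.imwrite(f'pics/{save}.png',f['color'][:,:,::-1])
    return f
def ray(f,uv):
    K=np.array(f['camera_matrix'],float);d=np.array(f['dist_coeffs'],float)
    p=cv2.undistortPoints(np.array(uv,float).reshape(-1,1,2),K,d).reshape(-1,2)
    Rm=cv2.Rodrigues(np.array(f['rvec'],float))[0];t=np.array(f['tvec'],float).ravel()
    return -Rm.T@t,(np.c_[p,np.ones(len(p))])@Rm
def onz(f,uv,z):
    c,d=ray(f,uv); z=np.asarray(z,float)
    return c+d*((z-c[2])/d[:,2])[:,None]
def depth(f,uv):
    c,d=ray(f,uv); u=np.round(np.array(uv)).astype(int).reshape(-1,2)
    return c+d*f['z_map'][u[:,1],u[:,0]][:,None]
def cloud(f):
    v,u=np.mgrid[0:480,0:640]
    return depth(f,np.c_[u.ravel(),v.ravel()]).reshape(480,640,3)
def st():
    s=monitor.state(); print({k:np.round(s[k],2).tolist() for k in('time_s','qpos','ee_pos','ee_rot','force','gripper_width')}); return s
E
python3 - <<'E'
from h import *
np.set_printoptions(suppress=True,precision=1)
s=st()
a=grab('scene','scene0');b=grab('top','top0')
for f in(a,b): print(ray(f,[[320,240]]))
E
```

```text
{'time_s': 0.0, 'qpos': [-70.7, 18.35, 89.71, 0.0, 72.04, -1.14], 'ee_pos': [200.66, -538.27, 180.8], 'ee_rot': [-179.9, -0.0, 20.44], 'force': [-0.21, 0.26, 0.07], 'gripper_width': 91.32}
(array([-273.9, -477.6,  470.7]), array([[ 0.8,  0.5, -0.4]]))
(array([355.7,  57.3, 951.7]), array([[ 0.2, -0. , -1. ]]))
```

View pics/top0.png

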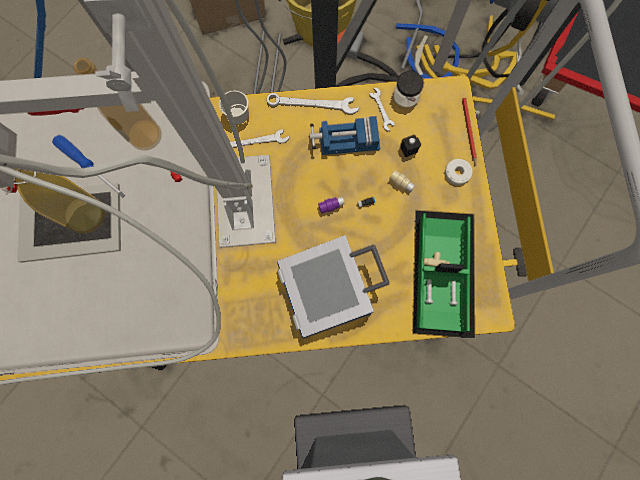

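View pics/scene0.png

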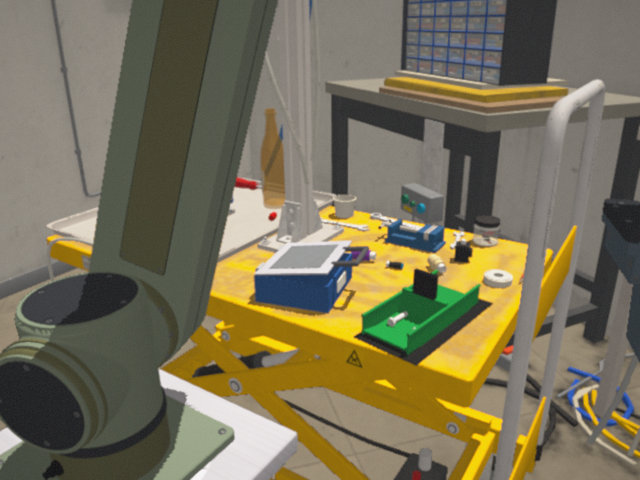

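The top view shows the tray at (445,273) with 2 bolts at (429,292) and (453,293), and the bin with its lid shut at (327,287), pull bar to the right at (375,268). The possible loose fittings are the black one at (367,202), the brass coupling at (402,182), a purple look-alike at (331,204), and a black object at (410,146). I'll enlarge these.

```bash
python3 - <<'E'
from h import *
np.set_printoptions(suppress=True,precision=1)
b=grab('top')
im=b['color'][:,:,::-1]
c1=cv2.resize(im[125:225,310:480],None,fx=4.5,fy=4.5,interpolation=cv2.INTER_CUBIC)
cv2.imwrite('pics/crop1.png',c1)
print('items z0+', onz(b,[[367,202],[402,182],[331,204],[410,146],[459,172]],[7,13,13,15,0]), depth(b,[[367,202],[402,182],[331,204],[410,146],[459,172]]))
P=cloud(b)
hsv=cv2.cvtColor(b['color'],cv2.COLOR_RGB2HSV)
g=(hsv[...,0]>55)&(hsv[...,0]<90)&(hsv[...,1]>90)&(P[...,0]>200)&(abs(P[...,1])<400)
pg=P[g]; pg=pg[(pg[:,2]>-5)&(pg[:,2]<60)]
print('green',len(pg),np.percentile(pg,[0,2,50,98,100],axis=0), cv2.minAreaRect(pg[:,:2].astype(np.float32)))
t=depth(b,[[427,265],[447,266],[461,267],[445,263]]);print('tab',t)
# mat/table depth
print(depth(b,[[300,200],[390,320],[417,334],[474,335],[470,214],[419,212]]))
# lid corners and bar
q=[[279,267],[344,238],[372,313],[304,336],[374,247],[387,285],[381,266],[352,289],[357,253]]
print('lid',depth(b,q)); print(onz(b,q,60))
E
```

```text
items z0+ [[ 644.6  -51.7    7. ]
 [ 678.9 -127.9   13. ]
 [ 645.4   22.8   13. ]
 [ 755.9 -154.5   15. ]
 [ 693.9 -252.1    0. ]] [[ 641.8  -50.7   15.9]
 [ 674.9 -125.6   24.4]
 [ 641.1   23.3   27. ]
 [ 745.8 -149.2   38.7]
 [ 693.4 -251.6    1.5]]
green 5177 [[ 366.2 -255.8   -1.6]
 [ 377.5 -238.6    2.1]
 [ 476.6 -185.7    7.9]
 [ 591.7 -123.8   45.7]
 [ 870.2 -112.8   59.8]] ((617.0914306640625, -191.0325164794922), (131.5832061767578, 500.0926513671875), 87.04651641845703)
tab [[ 502.9 -155.8    6. ]
 [ 484.9 -172.9   88.6]
 [ 480.5 -197.2   90.4]
 [ 502.  -189.1   16.4]]
[[ 663.5   85.7    2.1]
 [ 402.8  -69.5    1.2]
 [ 371.7 -118.2    0.2]
 [ 360.2 -225.6    4.5]
 [ 601.1 -260.1   -0.6]
 [ 613.3 -155.2    6.7]]
lid [[518.  134.6  51.9]
 [557.1   7.2  76.6]
 [419.4 -36.3   0.3]
 [386.   97.5  56.8]
 [532.4 -45.3  88.2]
 [471.2 -72.3   0.5]
 [496.3 -54.1  86.4]
 [460.9   2.3  74.4]
 [525.8 -13.7  79.5]]
[[516.6 133.9  60. ]
 [560.9   6.3  60. ]
 [415.4 -30.4  60. ]
 [385.8  97.3  60. ]
 [538.1 -48.7  60. ]
 [464.  -64.2  60. ]
 [500.6 -57.5  60. ]
 [462.6   1.4  60. ]
 [529.6 -15.3  60. ]]
```

View pics/crop1.png

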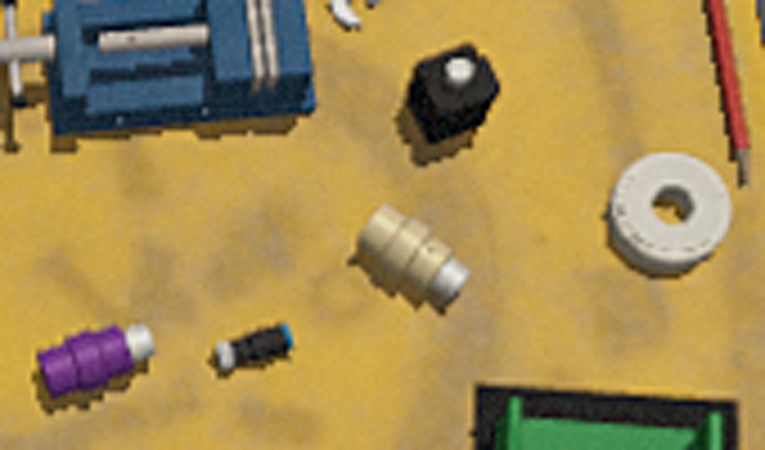

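The crop shows a black fitting with a light blue end at (367,202), which matches fitting_1 or fitting_3. The brass coupling is at (402,182), which makes it the one meant. The purple part at (331,204) is the look-alike. The black box with a white knob at (410,146) and the tape roll are not fittings. Next I'll map obstacles and write a planner helper.

```bash
cat >> h.py <<'E'
def down(yaw): return R.from_euler('xyz',[180,0,yaw],degrees=True)
def pose(s=None):
    s=s or monitor.state(); return np.array(s['ee_pos'],float),R.from_euler('xyz',s['ee_rot'],degrees=True)
def plan(wps,jaw=1.0,vmax=5.5,amax=0.17,start=None):
    """wps: list of (pos,R[,vmax]); prints rows"""
    p,r=start or pose(); rows=[]
    for w in wps:
        P,Q=np.array(w[0],float),w[1]; v=w[2] if len(w)>2 else vmax
        rv=(r.inv()*Q).as_rotvec(); n=int(max(1,np.ceil(np.linalg.norm(P-p)/10/v),np.ceil(np.linalg.norm(rv)/amax)))
        for i in range(n):
            ri=r*R.from_rotvec(rv*i/n)
            rows.append([jaw]+np.round(ri.inv().apply((P-p)/n/10),2).tolist()+np.round(rv/n,3).tolist())
        p,r=P,Q
    for i in range(0,len(rows),12): print('ROWS',str(rows[i:i+12]).replace(' ','').replace('-0.0,','0,').replace('0.0,','0,'))
    return rows
E
python3 - <<'E'
from h import *
np.set_printoptions(suppress=True,precision=0,linewidth=200)
for n in('top','scene'):
    f=grab(n);P=cloud(f)[(f['z_map']>0)].reshape(-1,3)
    m=(P[:,2]>100)&(P[:,0]>150)&(P[:,0]<1000)&(abs(P[:,1])<650)
    P=P[m]; cells={}
    for q in P: cells.setdefault((int(q[0]//100)*100,int(q[1]//100)*100),[]).append(q[2])
    print(n,sorted((k,len(v),int(min(v)),int(max(v))) for k,v in cells.items() if len(v)>8))
plan([((330,-430,330),down(50)),((560,-110,330),down(90))])
E
```

```text
top [((100, -100), 32, 102, 146), ((400, -400), 1785, 100, 371), ((400, 200), 347, 101, 241), ((500, -400), 1341, 355, 380), ((500, 100), 561, 283, 634), ((500, 200), 2760, 231, 635), ((500, 300), 947, 308, 587), ((500, 400), 55, 372, 381), ((600, -400), 1626, 100, 380), ((600, 100), 7072, 100, 623), ((600, 200), 6227, 100, 626), ((600, 300), 2960, 373, 466), ((600, 400), 2222, 100, 453), ((600, 500), 898, 100, 266), ((700, -400), 1385, 357, 379), ((700, 100), 238, 367, 550), ((700, 400), 75, 136, 336), ((800, -400), 1495, 100, 365), ((800, 300), 598, 100, 266), ((800, 400), 568, 100, 266)]
scene [((100, -500), 2167, 214, 336), ((100, -200), 1368, 382, 492), ((100, -100), 1565, 101, 421), ((200, -500), 193, 293, 336), ((400, -400), 4138, 100, 377), ((500, -400), 244, 357, 378), ((500, 100), 251, 279, 404), ((500, 200), 77, 370, 420), ((600, -400), 190, 357, 378), ((600, 100), 4233, 100, 512), ((600, 200), 2171, 100, 512), ((700, -400), 118, 357, 378), ((700, 100), 136, 341, 510), ((800, -400), 1823, 100, 374), ((800, 300), 758, 100, 264), ((800, 400), 420, 100, 265)]
ROWS [[1.0,3.18,-1.13,-2.97,0,0,-0.103],[1.0,3.28,-0.8,-2.97,0,0,-0.103],[1.0,3.35,-0.46,-2.97,0,0,-0.103],[1.0,3.37,-0.11,-2.97,0,0,-0.103],[1.0,3.37,0.24,-2.97,0,0,-0.103],[1.0,4.91,-0.37,0,0,0,-0.087],[1.0,4.93,0.06,0,0,0,-0.087],[1.0,4.9,0.49,0,0,0,-0.087],[1.0,4.84,0.92,0,0,0,-0.087],[1.0,4.74,1.33,0,0,0,-0.087],[1.0,4.61,1.74,0,0,0,-0.087],[1.0,4.44,2.14,0,0,0,-0.087]]
ROWS [[1.0,4.24,2.52,0,0,0,-0.087]]
```

```bash
python3 - <<'E'
from h import *
plan([((250,-340,300),down(45)),((330,-180,320),down(70)),((560,-110,320),down(90))])
E
```

```text
ROWS [[1.0,2.31,-3.38,-2.37,0,0,-0.086],[1.0,2.59,-3.17,-2.37,0,0,-0.086],[1.0,2.85,-2.94,-2.37,0,0,-0.086],[1.0,3.09,-2.68,-2.37,0,0,-0.086],[1.0,3.31,-2.41,-2.37,0,0,-0.086],[1.0,4.24,-1.41,-0.5,0,0,-0.109],[1.0,4.37,-0.94,-0.5,0,0,-0.109],[1.0,4.45,-0.46,-0.5,0,0,-0.109],[1.0,4.47,0.02,-0.5,0,0,-0.109],[1.0,2.89,3.84,0,0,0,-0.07],[1.0,2.61,4.04,0,0,0,-0.07],[1.0,2.33,4.21,0,0,0,-0.07]]
ROWS [[1.0,2.03,4.36,0,0,0,-0.07],[1.0,1.72,4.49,0,0,0,-0.07]]
```

{"api": "move_arm", "payload": {
  "increments": [
    [[1.0,2.31,-3.38,-2.37,0,0,-0.086],[1.0,2.59,-3.17,-2.37,0,0,-0.086],[1.0,2.85,-2.94,-2.37,0,0,-0.086],[1.0,3.09,-2.68,-2.37,0,0,-0.086],[1.0,3.31,-2.41,-2.37,0,0,-0.086],[1.0,4.24,-1.41,-0.5,0,0,-0.109],[1.0,4.37,-0.94,-0.5,0,0,-0.109],[1.0,4.45,-0.46,-0.5,0,0,-0.109],[1.0,4.47,0.02,-0.5,0,0,-0.109],[1.0,2.89,3.84,0,0,0,-0.07],[1.0,2.61,4.04,0,0,0,-0.07],[1.0,2.33,4.21,0,0,0,-0.07]]
  ]
}}

```text
time_s: 1.75
ee_pos: [467.0, -119.9, 326.6]
ee_rot: [179.6, -0.1, 83.9]
force: [-0.7, -0.6, 0.7]
gripper_width: 91.4
```

```bash
python3 - <<'E'
from h import *
st()
plan([((560,-110,320),down(90))])
E
```

```text
{'time_s': 1.75, 'qpos': [-15.86, 6.13, 85.09, 0.12, 88.4, -9.75], 'ee_pos': [467.0, -119.93, 326.64], 'ee_rot': [179.61, -0.06, 83.89], 'force': [-0.69, -0.62, 0.65], 'gripper_width': 91.36}
ROWS [[1.0,0.99,4.57,0.36,0.003,0,-0.053],[1.0,0.74,4.62,0.35,0.003,0,-0.053]]
```

{"api": "move_arm", "payload": {
  "increments": [
    [[1.0,0.99,4.57,0.36,0.003,0,-0.053],[1.0,0.74,4.62,0.35,0.003,0,-0.053],[1,0,0,0,0,0,0]]
  ]
}}

```text
time_s: 2.12
ee_pos: [565.1, -107.6, 317.9]
ee_rot: [-179.9, -0.1, 90.4]
force: [-0.7, -0.1, -0.8]
gripper_width: 91.4
```

```bash
python3 - <<'E'
from h import *
np.set_printoptions(suppress=True,precision=2)
st(); w=grab('wrist','w1'); c,d=ray(w,[[320,240],[420,240],[320,340]]); print(c,d)
E
```

```text
{'time_s': 2.12, 'qpos': [-11.95, 15.54, 74.37, 0.04, 90.16, -12.34], 'ee_pos': [565.06, -107.59, 317.94], 'ee_rot': [-179.93, -0.05, 90.39], 'force': [-0.67, -0.09, -0.76], 'gripper_width': 91.36}
[564.46 -30.53 520.19] [[ 0.01 -0.28 -0.96]
 [ 0.27 -0.28 -0.96]
 [ 0.01 -0.53 -0.89]]
```

View pics/w1.png

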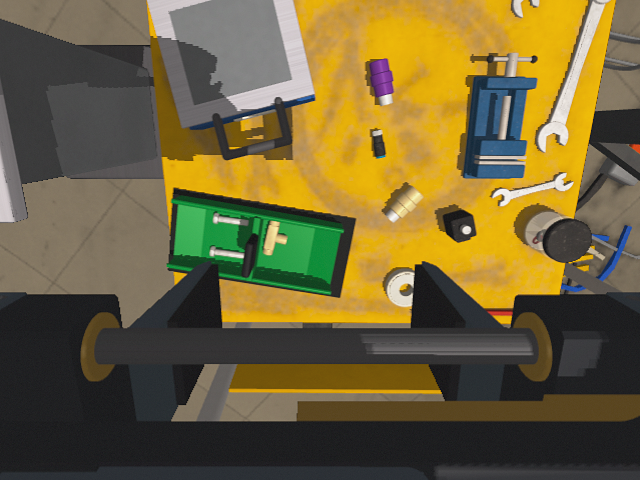

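Wrist view: near bay bolts at (230,218) and (230,253), tee at (272,240), black fitting at (378,142), brass coupling at (403,203), purple look-alike at (381,82). I'll measure now using this view and the top view.

```bash
cat >> h.py <<'E'
def blob(f,c,rad,mask):
    m=np.zeros((480,640),np.uint8); m[max(0,c[1]-rad):c[1]+rad,max(0,c[0]-rad):c[0]+rad]=1
    m=(m&mask.astype(np.uint8)); m=cv2.morphologyEx(m,cv2.MORPH_OPEN,np.ones((2,2),np.uint8))
    n,l,s,ce=cv2.connectedComponentsWithStats(m)
    i=1+np.argmax(s[1:,4]); v,u=np.where(l==i); return np.c_[u,v]
def notyellow(f):
    h=cv2.cvtColor(f['color'],cv2.COLOR_RGB2HSV).astype(int)
    return ~((h[...,0]>15)&(h[...,0]<32)&(h[...,1]>140))
def axis_of(f,px,z):
    q=onz(f,px,np.full(len(px),z))[:,:2].astype(np.float32)
    (c,wh,a)=cv2.minAreaRect(q); b=cv2.boxPoints((c,wh,a)); e0,e1=b[1]-b[0],b[2]-b[1]
    e=e0 if np.linalg.norm(e0)>np.linalg.norm(e1) else e1
    return np.array(c),np.round(wh,1),np.degrees(np.arctan2(e[1],e[0]))%180
def tri(f1,u1,f2,u2):
    c1,d1=ray(f1,[u1]);c2,d2=ray(f2,[u2]);d1,d2=d1[0],d2[0]
    k=np.linalg.lstsq(np.c_[d1,-d2],c2-c1,rcond=None)[0]; a,b=c1+d1*k[0],c2+d2*k[1]
    return (a+b)/2,np.linalg.norm(a-b)
E
python3 - <<'E'
from h import *
np.set_printoptions(suppress=True,precision=1)
w=grab('wrist');t=grab('top')
for nm,cw,z in(('fit',(378,142),7),('coup',(403,203),13.5)):
    pw=blob(w,cw,32,notyellow(w)); print(nm,len(pw),pw.mean(0),axis_of(w,pw,z))
    pp=cloud(w)[pw[:,1],pw[:,0]]; print('zmax',np.percentile(pp[:,2],[50,90]))
# top was before arm; use saved
t0=dict(t);im=cv2.imread('pics/top0.png')[:,:,::-1];t0['color']=np.ascontiguousarray(im)
for nm,cw,ct,z in(('fit',(378,142),(367,202),7),('coup',(403,203),(402,182),13.5)):
    pw=blob(w,cw,32,notyellow(w));pt=blob(t0,ct,16,notyellow(t0))
    print(nm,len(pt),axis_of(t0,pt,z),'tri',tri(w,pw.mean(0),t0,pt.mean(0)))
h=cv2.cvtColor(w['color'],cv2.COLOR_RGB2HSV);P=cloud(w)
g=(h[...,0]>50)&(h[...,0]<90)&(h[...,1]>100)
v,u=np.where(g);px=np.c_[u,v];ok=(u<370)&(u>150)&(v>180)&(v<310);px=px[ok]
q=P[px[:,1],px[:,0]]
print('green',np.percentile(q,[1,50,99],axis=0))
top=q[(q[:,2]>32)&(q[:,2]<50)];print('walltops',len(top),cv2.minAreaRect(top[:,:2].astype(np.float32)))
dk=(w['color'].max(2)<60); v,u=np.where(dk); ok=(u<370)&(u>150)&(v>180)&(v<300); px=np.c_[u,v][ok]; q=P[px[:,1],px[:,0]]
mm=px[(abs(q[:,2])<8)]; print('mat',axis_of(w,mm,2))
tb=q[(q[:,2]>80)&(q[:,2]<100)];print('tabtop',len(tb),tb.mean(0),cv2.minAreaRect(tb[:,:2].astype(np.float32)))
bar=(w['color'].max(2)<90); v,u=np.where(bar);ok=(u<300)&(u>210)&(v>98)&(v<162);px=np.c_[u,v][ok];q=P[px[:,1],px[:,0]];q=q[q[:,2]>60]
print('bar',len(q),np.percentile(q,[2,50,98],axis=0))
q2=[[228,158],[292,146],[193,127],[314,97]];print(depth(w,q2))
E
```

```text
fit 279 [380.4 144.3] (array([645.5, -51.4]), array([13.2, 35.6]), np.float32(101.46279))
zmax [12.  13.7]
coup 843 [401.5 207.1] (array([ 672.1, -137. ]), array([75.9, 28.7]), np.float32(42.33658))
zmax [20.7 25. ]
fit 101 (array([643. , -52.1]), array([12.6, 36.8]), np.float32(101.16019)) tri (array([646.8, -52.4,  -3.9]), np.float64(1.6097298290588873))
coup 591 (array([ 677.5, -132.9]), array([55.8, 68.3]), np.float32(172.83553)) tri (array([ 674.5, -133. ,   22. ]), np.float64(5.672926328378068))
green [[ 373.6 -240.9    1.2]
 [ 489.4 -185.1    6.6]
 [ 592.8 -119.7   47.1]]
walltops 1646 ((483.876220703125, -181.2430419921875), (93.39266967773438, 218.77713012695312), 80.0490493774414)
mat (array([ 486.8, -187.8]), array([118.6, 247.1]), np.float32(170.69482))
tabtop 299 [ 484.5 -179.9   87.2] ((483.6396789550781, -180.77377319335938), (43.574562072753906, 10.02562427520752), 80.01457977294922)
bar 1271 [[452.9 -61.8  76.3]
 [495.6 -42.7  83.7]
 [535.4  -4.   87.5]]
[[466.5 -63.8  87.3]
 [531.3 -54.5  -0.7]
 [420.  -31.4  51.9]
 [560.    2.4  50.4]]
```

```bash
python3 - <<'E'
from h import *
np.set_printoptions(suppress=True,precision=1)
w=grab('wrist')
h=cv2.cvtColor(w['color'],cv2.COLOR_RGB2HSV).astype(int)
pb=(h[...,1]<145)&(h[...,2]>110)
def rep(nm,c,z,r):
    p=blob(w,c,r,pb);C=axis_of(w,p,z);wh=p[h[p[:,1],p[:,0],1]<45]
    print(nm,len(p),C,'white',len(wh),onz(w,wh,np.full(len(wh),z)).mean(0) if len(wh) else '')
    return C
rep('coup',(403,203),13.5,28)
T=rep('tee',(272,240),15,24)
for b in((230,218),(228,253)): rep('bolt',b,12,18)
c=np.array([484,-181]);Ry=np.array([[np.cos(a:=np.radians(-9.8)),-np.sin(a)],[np.sin(a),np.cos(a)]])
print('tee in tray',Ry.T@(T[0]-c))
print([ (c+Ry@np.array(o)).round(1) for o in((70,0),(70,20),(70,-22),(60,0))])
plan([((645,-52,150),down(101.3)),((645,-52,60),down(101.3)),((645,-52,3),down(101.3),2.5)])
E
```

```text
coup 797 (array([ 676.1, -139.8]), array([75. , 37.4]), np.float32(39.50933)) white 81 [ 667.2 -143.5   13.5]
tee 472 (array([ 512.5, -177.6]), array([50.5, 28.6]), np.float32(75.98979)) white 0 
bolt 208 (array([ 449.5, -150.3]), array([14.1, 43. ]), np.float32(177.18848)) white 162 [ 446.1 -150.9   12. ]
bolt 225 (array([ 443.6, -197.4]), array([14.8, 45.6]), np.float32(175.96072)) white 165 [ 441.5 -197.7   12. ]
tee in tray [27.5  8.2]
[array([ 553. , -192.9]), array([ 556.4, -173.2]), array([ 549.2, -214.6]), array([ 543.1, -191.2])]
ROWS [[1.0,1.4,2.07,4.27,0,0,-0.048],[1.0,1.3,2.14,4.27,0,0,-0.048],[1.0,1.19,2.2,4.27,0,0,-0.048],[1.0,1.09,2.26,4.27,0,0,-0.048],[1.0,0,0,4.5,0,0,0.0],[1.0,0,0,4.5,0,0,0.0],[1.0,0,0,1.9,0,0,0.0],[1.0,0,0,1.9,0,0,0.0],[1.0,0,0,1.9,0,0,0.0]]
```

{"api": "move_arm", "payload": {
  "increments": [
    [[1.0,1.4,2.07,4.27,0,0,-0.048],[1.0,1.3,2.14,4.27,0,0,-0.048],[1.0,1.19,2.2,4.27,0,0,-0.048],[1.0,1.09,2.26,4.27,0,0,-0.048],[1.0,0,0,4.5,0,0,0.0],[1,0,0,2,0,0,0],[1,0,0,0,0,0,0]]
  ]
}}

```text
time_s: 3.2
ee_pos: [644.4, -55.1, 89.4]
ee_rot: [179.1, 0.4, 101.2]
force: [-0.4, 0.1, -0.5]
gripper_width: 91.6
```

```bash
python3 - <<'E'
from h import *
np.set_printoptions(suppress=True,precision=1)
st(); w=grab('wrist','w2');t=grab('top')
h=cv2.cvtColor(w['color'],cv2.COLOR_RGB2HSV).astype(int)
pt=np.array([[645,-52,7.],[676,-133,13]]);px=cv2.projectPoints(pt,np.array(w['rvec'],float),np.array(w['tvec'],float),np.array(w['camera_matrix'],float),np.array(w['dist_coeffs'],float))[0].reshape(-1,2);print(px)
plan([((645,-52,4),down(101.3),2.5)])
E
```

```text
{'time_s': 3.2, 'qpos': [-5.84, 27.92, 88.15, -0.13, 62.99, -16.96], 'ee_pos': [644.42, -55.14, 89.39], 'ee_rot': [179.13, 0.38, 101.16], 'force': [-0.36, 0.11, -0.48], 'gripper_width': 91.62}
[[316.3 228.6]
 [334.7 333.5]]
ROWS [[1.0,0.1,-0.05,2.19,0.005,0.002,-0.001],[1.0,0.1,-0.04,2.19,0.005,0.002,-0.001],[1.0,0.09,-0.03,2.19,0.005,0.002,-0.001],[1.0,0.09,-0.02,2.19,0.005,0.002,-0.001]]
```

View pics/w2.png

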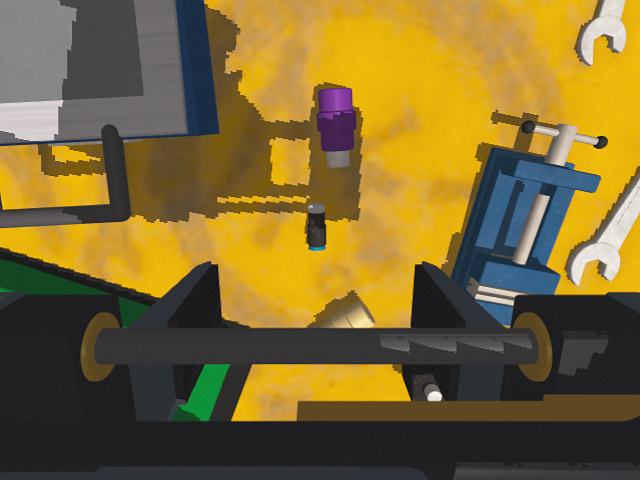

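Fitting seen at (317,228) against a predicted (316,229), so the position is right. Lowering and gripping.

{"api": "move_arm", "payload": {
  "increments": [
    [[1.0,0.1,-0.05,2.19,0.005,0.002,0],[1.0,0.1,-0.04,2.19,0.005,0.002,0],[1.0,0.09,0,2.19,0.005,0.002,0],[1.0,0.09,0,1.8,0,0,0],[1,0,0,0,0,0,0],[0,0,0,0,0,0,0],[0,0,0,0,0,0,0],[0,0,0,0,0,0,0],[0,0,0,0,0,0,0],[0,0,0,0,0,0,0],[0,0,0,0,0,0,0],[0,0,0,0,0,0,0]]
  ],
  "force": 20
}}

```text
time_s: 4.8
ee_pos: [654.0, -54.3, 20.5]
ee_rot: [178.4, 0.5, 101.0]
force: [-0.0, 0.5, 0.1]
gripper_width: 24.3
```

```bash
python3 - <<'E'
from h import *
st()
plan([((645,-52,21),down(101.3),2.5),((645,-52,4),down(101.3),1)],jaw=0.6)
E
```

```text
{'time_s': 4.8, 'qpos': [-5.72, 31.98, 92.0, -0.06, 54.3, -16.72], 'ee_pos': [654.03, -54.26, 20.48], 'ee_rot': [178.37, 0.54, 101.03], 'force': [-0.02, 0.47, 0.09], 'gripper_width': 24.33}
ROWS [[0.6,0.39,-0.84,-0.08,0.028,0.009,-0.005],[0.6,0,0,0.85,0,0,0.0],[0.6,0,0,0.85,0,0,0.0]]
```

{"api": "move_arm", "payload": {
  "increments": [
    [[0.6,0,0,0,0,0,0],[0.6,0,0,0,0,0,0],[0.6,0.4,-0.85,-0.1,0.028,0.009,0],[0.6,0,0,0,0,0,0],[0.6,0,0,0,0,0,0]]
  ]
}}

```text
time_s: 5.42
ee_pos: [644.2, -51.7, 21.1]
ee_rot: [-179.9, -0.0, 101.0]
force: [0.4, -1.0, -0.2]
gripper_width: 54.9
```

{"api": "move_arm", "payload": {
  "increments": [
    [[0.6,0,0.05,0.85,0,0,0],[0.6,0,0,0.85,0,0,0],[0.6,0,0,0,0,0,0]]
  ]
}}

```text
time_s: 5.8
ee_pos: [644.3, -51.6, 2.4]
ee_rot: [-179.8, -0.0, 101.0]
force: [-0.3, -0.2, -0.2]
gripper_width: 54.7
```

{"api": "move_arm", "payload": {
  "increments": [
    [[0,0,0,0,0,0,0],[0,0,0,0,0,0,0],[0,0,0,0,0,0,0],[0,0,0,0,0,0,0],[0,0,0,0,0,0,0],[0,0,0,0,0,0,0],[0,0,0,-2,0,0,0],[0,0,0,-4,0,0,0],[0,0,0,-4,0,0,0],[0,0,0,-1,0,0,0]]
  ],
  "force": 20
}}

```text
time_s: 7.05
ee_pos: [643.9, -51.6, 114.1]
ee_rot: [-179.7, -0.1, 101.0]
force: [0.1, 1.0, 0.2]
gripper_width: 0.6
```

```bash
python3 - <<'E'
from h import *
st()
# place: axis along tray x, jaws along tray y -> tool y = tray y dir (angle 80.2) -> yaw=170.2 ; or axis along tray y -> yaw 80.2
plan([((552,-190,110),down(80.2)),((560,-192,60),down(80.2),2.5)],jaw=0)
E
```

```text
{'time_s': 7.05, 'qpos': [-5.59, 27.43, 85.17, -0.01, 67.73, -16.62], 'ee_pos': [643.87, -51.55, 114.15], 'ee_rot': [-179.69, -0.08, 101.03], 'force': [0.1, 0.95, 0.22], 'gripper_width': 0.55}
ROWS [[0,-2.96,-2.92,0.12,-0.001,0,0.091],[0,-3.21,-2.64,0.11,-0.001,0,0.091],[0,-3.44,-2.33,0.11,-0.001,0,0.091],[0,-3.63,-2.01,0.11,-0.001,0,0.091],[0,-0.02,0.27,1.67,0,0,0.0],[0,-0.02,0.27,1.67,0,0,0.0],[0,-0.02,0.27,1.67,0,0,0.0]]
```

The grip came up empty (0.6 mm), so the fitting has moved. Looking again.

```bash
python3 - <<'E'
from h import *
w=grab('wrist','w3')
E
```

```text
(no output)
```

View pics/w3.png

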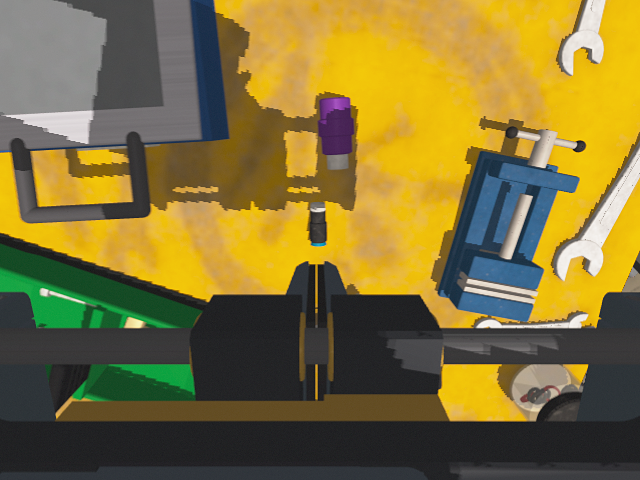

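```bash
python3 - <<'E'
from h import *
np.set_printoptions(suppress=True,precision=1)
w=grab('wrist')
def proj(f,p): return cv2.projectPoints(np.array(p,float).reshape(-1,3),np.array(f['rvec'],float),np.array(f['tvec'],float),np.array(f['camera_matrix'],float),np.array(f['dist_coeffs'],float))[0].reshape(-1,2)
print(proj(w,[[643.9,-51.6,114],[645,-52,7],[645,-52,0]]))
nb=notyellow(w);p=blob(w,(318,226),28,nb);print(axis_of(w,p,7)); print(depth(w,[[318,225],[317,240],[317,270],[290,215]]))
E
```

```text
[[317.  272.3]
 [318.7 226.3]
 [318.7 224.2]]
(array([645.1, -51.2]), array([13.1, 37.1]), np.float32(101.51716))
[[643.9 -49.4  13.8]
 [645.6 -62.1  12.9]
 [640.9 -35.3 154.6]
 [620.1 -49.2  -1.6]]
```

```bash
python3 - <<'E'
from h import *
plan([((645,-51.5,30),down(101.3),2.8),((645,-51.5,3),down(101.3),1)],jaw=0.5)
E
```

```text
ROWS [[0.5,-0.02,0.1,2.74,-0.003,-0.001,-0.002],[0.5,-0.02,0.09,2.74,-0.003,-0.001,-0.002],[0.5,-0.02,0.08,2.74,-0.003,-0.001,-0.002],[0.5,0,0,0.9,0,0,0.0],[0.5,0,0,0.9,0,0,0.0],[0.5,0,0,0.9,0,0,0.0]]
```

{"api": "move_arm", "payload": {
  "increments": [
    [[0.5,0,0.1,2.74,-0.003,0,0],[0.5,0,0.05,2.74,0,0,0],[0.5,0,0,2.6,0,0,0],[0.5,0,0,0,0,0,0],[0.5,0,0,0.9,0,0,0],[0.5,0,0,0.9,0,0,0],[0.5,0,0,0.9,0,0,0],[0.5,0,0,0,0,0,0],[0.5,0,0,0,0,0,0]]
  ]
}}

```text
time_s: 8.28
ee_pos: [639.3, -50.7, -5.5]
ee_rot: [-179.2, -0.3, 101.0]
force: [-0.2, -0.7, 0.1]
gripper_width: 45.9
```

{"api": "move_arm", "payload": {
  "increments": [
    [[0,0,0,0,0,0,0],[0,0,0,0,0,0,0],[0,0,0,0,0,0,0],[0,0,0,0,0,0,0],[0,0,0,0,0,0,0],[0,0,0,0,0,0,0],[0,0,0,0,0,0,0]]
  ],
  "force": 20
}}

```text
time_s: 9.15
ee_pos: [640.0, -50.7, -4.3]
ee_rot: [-179.3, -0.3, 101.0]
force: [-1.0, -0.4, -0.3]
gripper_width: 0.3
```

The fingers shut empty again with no contact force, at z = -5. I'll look from both cameras with the gripper in place.

```bash
python3 - <<'E'
from h import *
w=grab('wrist');s=grab('scene')
st()
a=w['color'][150:450,180:480,::-1]
def proj(f,p): return cv2.projectPoints(np.array(p,float).reshape(-1,3),np.array(f['rvec'],float),np.array(f['tvec'],float),np.array(f['camera_matrix'],float),np.array(f['dist_coeffs'],float))[0].reshape(-1,2)
print(proj(s,[[640,-50.7,-4.3],[640,-50.7,40],[645,-51.5,7]]),proj(w,[[640,-50.7,-4.3],[645,-51.5,7]]))
b=s['color'][180:300,330:480,::-1]
b=cv2.resize(b,(500,400),interpolation=cv2.INTER_CUBIC);a=cv2.resize(a,(300,300))
o=np.zeros((400,800,3),np.uint8);o[:,:500]=b;o[:300,500:]=a
cv2.imwrite('pics/c4.png',o)
E
```

```text
{'time_s': 9.25, 'qpos': [-5.58, 33.61, 93.12, 0.05, 54.03, -16.64], 'ee_pos': [640.02, -50.72, -4.28], 'ee_rot': [-179.29, -0.25, 101.03], 'force': [-1.06, -0.55, 0.45], 'gripper_width': 0.65}
[[393.44149765 271.00894288]
 [394.28000928 251.07291003]
 [395.08953115 265.18897836]] [[316.45945212 272.03656269]
 [325.2371163  282.78372825]]
```

View pics/c4.png

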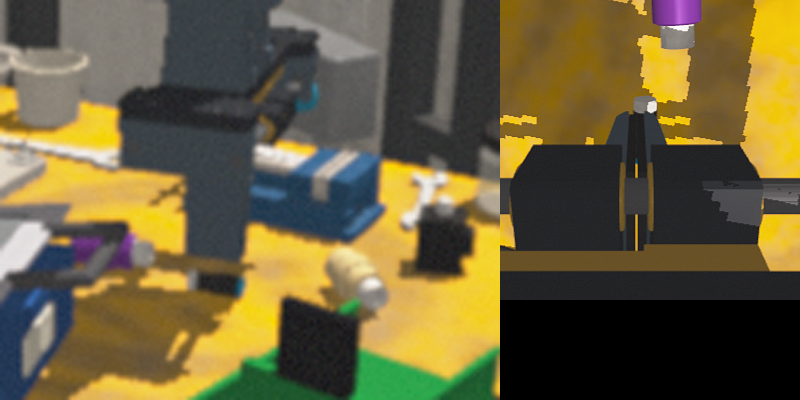

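```bash
python3 - <<'E'
from h import *
np.set_printoptions(suppress=True,precision=1)
w=grab('wrist');P=cloud(w)
for u in (304,308,312,322,326,330):
    print(u,[ (v,P[v,u].round(0).tolist()) for v in (250,254,258,262,266,274,282)])
f=grab('scene');Q=cloud(f)
print([(v,Q[v,393].round(0).tolist()) for v in range(240,280,3)])
E
```

```text
304 [(250, [631.0, -39.0, -1.0]), (254, [631.0, -41.0, -1.0]), (258, [632.0, -43.0, -1.0]), (262, [631.0, -35.0, 28.0]), (266, [632.0, -35.0, 34.0]), (274, [632.0, -35.0, 44.0]), (282, [632.0, -35.0, 53.0])]
308 [(250, [633.0, -38.0, -0.0]), (254, [633.0, -41.0, -2.0]), (258, [634.0, -42.0, -1.0]), (262, [634.0, -45.0, -1.0]), (266, [635.0, -47.0, -2.0]), (274, [634.0, -35.0, 41.0]), (282, [634.0, -36.0, 48.0])]
312 [(250, [635.0, -37.0, -0.0]), (254, [635.0, -40.0, -0.0]), (258, [636.0, -42.0, -0.0]), (262, [636.0, -45.0, -2.0]), (266, [635.0, -36.0, 30.0]), (274, [636.0, -35.0, 41.0]), (282, [636.0, -35.0, 50.0])]
322 [(250, [640.0, -33.0, 10.0]), (254, [640.0, -34.0, 14.0]), (258, [640.0, -36.0, 13.0]), (262, [641.0, -39.0, 13.0]), (266, [640.0, -34.0, 30.0]), (274, [640.0, -34.0, 41.0]), (282, [640.0, -34.0, 50.0])]
326 [(250, [642.0, -33.0, 10.0]), (254, [642.0, -34.0, 12.0]), (258, [642.0, -36.0, 12.0]), (262, [641.0, -33.0, 29.0]), (266, [641.0, -33.0, 35.0]), (274, [641.0, -33.0, 43.0]), (282, [641.0, -33.0, 52.0])]
330 [(250, [644.0, -33.0, 9.0]), (254, [644.0, -34.0, 11.0]), (258, [644.0, -36.0, 11.0]), (262, [645.0, -38.0, 11.0]), (266, [643.0, -32.0, 35.0]), (274, [643.0, -32.0, 44.0]), (282, [643.0, -33.0, 53.0])]
[(240, [628.0, -53.0, 69.0]), (243, [629.0, -53.0, 62.0]), (246, [631.0, -52.0, 54.0]), (249, [629.0, -53.0, 49.0]), (252, [628.0, -54.0, 43.0]), (255, [631.0, -52.0, 35.0]), (258, [688.0, -26.0, 1.0]), (261, [675.0, -32.0, 0.0]), (264, [643.0, -48.0, 9.0]), (267, [638.0, -50.0, 5.0]), (270, [636.0, -51.0, -0.0]), (273, [625.0, -57.0, -1.0]), (276, [612.0, -63.0, -1.0]), (279, [597.0, -71.0, 1.0])]
```

The depth readings put the real fingertips about 30 mm above the reported TCP (tips at z≈27 when the reported value is -4), with the lateral position correct. I'll go lower by camera and watch the force.

{"api": "move_arm", "payload": {
  "increments": [
    [[0.5,0,0,0,0,0,0],[0.5,0,0,0,0,0,0],[0.5,0,0,0,0,0,0],[0.5,0,0,0,0,0,0],[0.5,0,0.5,0,-0.012,-0.004,0],[0.5,0,0,0.8,0,0,0],[0.5,0,0,0.8,0,0,0],[0.5,0,0,0,0,0,0]]
  ]
}}

```text
time_s: 10.35
ee_pos: [644.9, -49.6, -21.9]
ee_rot: [-180.0, -0.0, 101.0]
force: [0.7, 0.1, -0.4]
gripper_width: 46.0
```

```bash
python3 - <<'E'
from h import *
np.set_printoptions(suppress=True,precision=1)
s=st();w=grab('wrist');P=cloud(w)
p=np.array(s['ee_pos']);m=np.zeros((480,640),bool);m[200:400,150:500]=1
# left-finger points: x within finger region, y near camera-side edge
d=w['color'].max(2)<110
q=P[m&d];
for a,b in((-60,-20),(20,60)):
    k=q[(q[:,0]>p[0]+a)&(q[:,0]<p[0]+b)&(abs(q[:,1]-p[1]-17)<6)&(q[:,2]>-8)&(q[:,2]<90)]
    print(a,len(k),np.sort(k[:,2])[:25].round(0))
E
```

```text
{'time_s': 10.35, 'qpos': [-5.42, 34.74, 93.98, 0.02, 51.3, -16.47], 'ee_pos': [644.89, -49.6, -21.9], 'ee_rot': [-179.98, -0.02, 101.04], 'force': [0.66, 0.13, -0.43], 'gripper_width': 45.96}
-60 1353 [ 9. 10. 10. 10. 10. 10. 10. 11. 11. 11. 11. 11. 11. 12. 12. 12. 12. 12.
 12. 12. 12. 12. 12. 12. 13.]
20 1736 [-1. -1. -1. -0.  9. 10. 10. 10. 10. 10. 10. 10. 11. 11. 11. 11. 11. 11.
 11. 11. 11. 11. 11. 11. 12.]
```

{"api": "move_arm", "payload": {
  "increments": [
    [[0.5,-0.1,0,0.7,0,0,0],[0.5,0,0,0,0,0,0],[0,0,0,0,0,0,0],[0,0,0,0,0,0,0],[0,0,0,0,0,0,0],[0,0,0,0,0,0,0],[0,0,0,0,0,0,0],[0,0,0,0,0,0,0],[0,0,0,0,0,0,0]]
  ],
  "force": 20
}}

```text
time_s: 11.52
ee_pos: [645.9, -50.8, -28.4]
ee_rot: [179.9, 0.0, 101.0]
force: [-0.6, -0.4, 1.1]
gripper_width: 14.2
```

```bash
python3 - <<'E'
from h import *
p=pose()[0]
plan([((*p[:2],60),down(101),4),((590,-120,100),down(140)),((547.4,-177.7,90),down(170.2)),((547.4,-177.7,20),down(170.2),3.5)],jaw=0)
E
```

```text
ROWS [[0,0,0,-2.95,0.001,0,0.0],[0,0,0,-2.95,0.001,0,0.0],[0,0,0,-2.95,0.001,0,0.0],[0,-1.15,-1.36,-0.8,0,0,-0.136],[0,-0.95,-1.5,-0.8,0,0,-0.136],[0,-0.74,-1.62,-0.8,0,0,-0.136],[0,-0.51,-1.7,-0.8,0,0,-0.136],[0,-0.27,-1.76,-0.8,0,0,-0.136],[0,-0.11,-1.79,0.25,0,0,-0.132],[0,0.12,-1.79,0.25,0,0,-0.132],[0,0.36,-1.76,0.25,0,0,-0.132],[0,0.59,-1.69,0.25,0,0,-0.132]]
ROWS [[0,0,0,3.5,0,0,0.0],[0,0,0,3.5,0,0,0.0]]
```

{"api": "move_arm", "payload": {
  "increments": [
    [[0,0,0,-2.95,0,0,0],[0,0,0,-2.95,0,0,0],[0,0,0,-2.95,0,0,0],[0,-1.15,-1.36,-0.8,0,0,-0.136],[0,-0.95,-1.5,-0.8,0,0,-0.136],[0,-0.74,-1.62,-0.8,0,0,-0.136],[0,-0.51,-1.7,-0.8,0,0,-0.136],[0,-0.27,-1.76,-0.8,0,0,-0.136],[0,-0.11,-1.79,0.25,0,0,-0.132],[0,0.12,-1.79,0.25,0,0,-0.132],[0,0.36,-1.76,0.25,0,0,-0.132],[0,0.59,-1.69,0.25,0,0,-0.132]]
  ]
}}

```text
time_s: 13.02
ee_pos: [547.1, -182.3, 94.2]
ee_rot: [-180.0, 0.1, 172.7]
force: [-0.2, -1.0, -0.1]
gripper_width: 14.3
```

```bash
python3 - <<'E'
from h import *
np.set_printoptions(suppress=True,precision=1)
st();w=grab('wrist','w5')
plan([((547.4,-177.7,20),down(170.2),3.5),((547.4,-177.7,-19),down(170.2),1.4)],jaw=0)
t=grab('top');P=cloud(t)
# gripper body profile from scene/top not needed; coupling recheck from top
h=cv2.cvtColor(t['color'],cv2.COLOR_RGB2HSV).astype(int)
for S in(110,130):
    p=blob(t,(402,182),14,(h[...,1]<S)&(h[...,2]>120));print(len(p),p.mean(0),axis_of(t,p,13.5))
E
```

```text
{'time_s': 13.02, 'qpos': [-19.58, 22.26, 97.0, 0.02, 60.6, -102.29], 'ee_pos': [547.08, -182.28, 94.21], 'ee_rot': [-179.99, 0.14, 172.69], 'force': [-0.25, -1.0, -0.08], 'gripper_width': 14.33}
ROWS [[0,-0.04,0.22,2.46,-0.001,0,0.015],[0,-0.03,0.22,2.46,-0.001,0,0.015],[0,-0.03,0.22,2.46,-0.001,0,0.015],[0,0,0,1.3,0,0,0.0],[0,0,0,1.3,0,0,0.0],[0,0,0,1.3,0,0,0.0]]
263 [402.9 180.6] (array([ 683.7, -133.8]), array([52.7, 33.7]), np.float32(52.82079))
376 [405.3 180. ] (array([ 678.2, -130.7]), array([51.6, 59.2]), np.float32(172.14052))
```

View pics/w5.png

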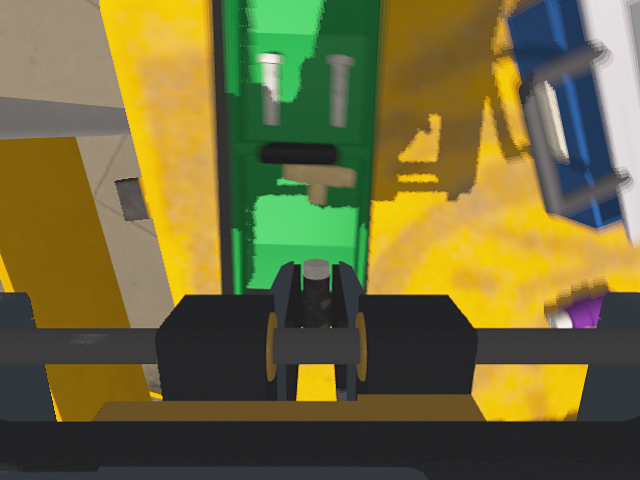

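The view shows the fitting held at (316,285), lined up over the far bay, with the tab at (298,153) and the tee at (320,178). Lowering and releasing.

{"api": "move_arm", "payload": {
  "increments": [
    [[0,0,0.2,2.46,0,0,0.015],[0,0,0.2,2.46,0,0,0.015],[0,0,0.1,2.46,0,0,0.015],[0,0,0,1.2,0,0,0],[0,0,0,1.3,0,0,0],[0,0,0,1.0,0,0,0],[0,0,0,0,0,0,0],[0.3,0,0,0,0,0,0],[0.3,0,0,0,0,0,0],[0.3,0,0,0,0,0,0],[0.3,0,0,-2,0,0,0],[0.3,0,0,-4,0,0,0]]
  ]
}}

```text
time_s: 14.62
ee_pos: [550.3, -175.9, 44.3]
ee_rot: [179.9, 0.3, 168.9]
force: [1.4, 1.0, 0.6]
gripper_width: 27.1
```

```bash
python3 - <<'E'
from h import *
p=pose()[0]
plan([((*p[:2],110),down(168),4.5),((645,-108,200),down(145))],jaw=0.8)
E
```

```text
ROWS [[0.8,-0.02,0,-3.29,0.001,0.003,0.008],[0.8,-0.01,0,-3.29,0.001,0.003,0.008],[0.8,-2.62,2.87,-3.0,0,0,0.134],[0.8,-2.21,3.19,-3.0,0,0,0.134],[0.8,-1.77,3.46,-3.0,0,0,0.134]]
```

{"api": "move_arm", "payload": {
  "increments": [
    [[0.3,0,0,-3.29,0,0.003,0.008],[0.3,0,0,-3.29,0,0.003,0.008],[0.8,-2.62,2.87,-3.0,0,0,0.134],[0.8,-2.21,3.19,-3.0,0,0,0.134],[0.8,-1.77,3.46,-3.0,0,0,0.134],[0.8,0,0,0,0,0,0],[0.8,0,0,0,0,0,0]]
  ]
}}

```text
time_s: 15.5
ee_pos: [647.4, -108.0, 210.0]
ee_rot: [179.8, 0.3, 144.2]
force: [-0.2, -0.1, -0.5]
gripper_width: 72.4
```

```bash
python3 - <<'E'
from h import *
np.set_printoptions(suppress=True,precision=1)
st();w=grab('wrist','w6');P=cloud(w);h=cv2.cvtColor(w['color'],cv2.COLOR_RGB2HSV).astype(int)
m=(P[...,2]>7)&(P[...,2]<32)&(abs(P[...,0]-678)<45)&(abs(P[...,1]+131)<42)
p=blob(w,(320,240),239,m);q=P[p[:,1],p[:,0]];print(len(p),p.mean(0),q.max(0)[2]);print(axis_of(w,p,15),cv2.minAreaRect(q[:,:2].astype(np.float32)))
wh=p[h[p[:,1],p[:,0],1]<50];print('white',P[wh[:,1],wh[:,0]].mean(0))
cv2.imwrite('pics/w6.png',w['color'][80:320,130:530,::-1])
E
```

```text
{'time_s': 15.5, 'qpos': [-10.47, 24.78, 75.56, -0.0, 79.28, -64.63], 'ee_pos': [647.36, -107.96, 210.02], 'ee_rot': [179.84, 0.35, 144.16], 'force': [-0.18, -0.14, -0.51], 'gripper_width': 72.37}
903 [312.8 211.6] 411.7263240122856
(array([ 650.2, -116.3]), array([46.9, 27.2]), np.float32(35.17685)) ((632.0328979492188, -89.20388793945312), (48.88617706298828, 100.33163452148438), 35.459991455078125)
white [ 634.6 -129.    33.3]
```

View pics/w6.png

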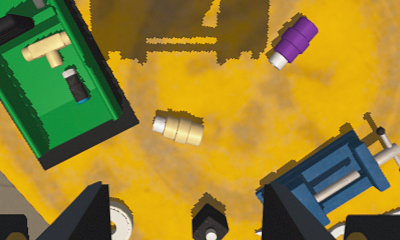

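Fitting lies in the far bay. The coupling is now at full-frame (308,207), with the nipple to the left, so it has been knocked to a new place. Measuring it again.

```bash
python3 - <<'E'
from h import *
np.set_printoptions(suppress=True,precision=1)
w=grab('wrist');t=grab('top')
h=cv2.cvtColor(w['color'],cv2.COLOR_RGB2HSV).astype(int);P=cloud(w)
p=blob(w,(308,207),34,(h[...,1]<150)&(h[...,2]>120))
print(len(p),p.min(0),p.max(0))
# silhouette seen at mid height
print(axis_of(w,p,13.5)); wh=p[h[p[:,1],p[:,0],1]<45];print('white',onz(w,wh,np.full(len(wh),13.5)).mean(0))
q=P[p[:,1],p[:,0]];print('depth z',np.percentile(q[:,2],[5,50,95]),'median',np.median(q,0))
E
```

```text
1422 [275 198] [334 240]
(array([ 654.5, -128.5]), array([56.1, 48.7]), np.float32(32.85428))
white [ 632.2 -131.3   13.5]
depth z [-2.2 20.3 25.7] median [ 650.3 -123.1   20.3]
```

```bash
python3 - <<'E'
from h import *
np.set_printoptions(suppress=True,precision=1)
w=grab('wrist');P=cloud(w);h=cv2.cvtColor(w['color'],cv2.COLOR_RGB2HSV).astype(int)
p=blob(w,(308,207),45,(P[...,2]>6)&(P[...,2]<40))
print(len(p),p.min(0),p.max(0)); q=P[p[:,1],p[:,0]]
print(axis_of(w,p,13.5)); print('surface',cv2.minAreaRect(q[:,:2].astype(np.float32)),np.percentile(q[:,2],[5,50,95]))
wh=p[h[p[:,1],p[:,0],1]<45];print('white',len(wh),P[wh[:,1],wh[:,0]].mean(0))
c,_,a=axis_of(w,p,14)
print('yaw',a+180)
E
```

```text
1058 [284 197] [334 226]
(array([ 648.6, -118.2]), array([52. , 27.4]), np.float32(39.08167))
surface ((627.6959838867188, -91.80469512939453), (53.28413391113281, 101.85565948486328), 39.83735275268555) [-0.4 22.2 25.9]
white 141 [ 630.5 -128.7   24.8]
yaw 219.08157
```

```bash
python3 - <<'E'
from h import *
plan([((651,-116,70),down(39))],jaw=0.7)
E
```

```text
ROWS [[0.7,-0.06,-0.04,1.27,0.001,0,0.167],[0.7,-0.07,-0.03,1.27,0.001,0,0.167],[0.7,-0.07,-0.02,1.27,0.001,0,0.167],[0.7,-0.07,0,1.27,0.001,0,0.167],[0.7,-0.07,0.01,1.27,0.001,0,0.167],[0.7,-0.07,0.02,1.27,0.001,0,0.167],[0.7,-0.06,0.03,1.27,0.001,0,0.167],[0.7,-0.06,0.05,1.27,0.001,0,0.167],[0.7,-0.05,0.06,1.27,0.001,0,0.167],[0.7,-0.04,0.06,1.27,0.001,0,0.167],[0.7,-0.03,0.07,1.27,0.001,0,0.167]]
```

{"api": "move_arm", "payload": {
  "increments": [
    [[0.7,-0.06,-0.04,1.27,0.001,0,0.167],[0.7,-0.07,-0.03,1.27,0,0,0.167],[0.7,-0.07,-0.02,1.27,0,0,0.167],[0.7,-0.07,0,1.27,0,0,0.167],[0.7,-0.07,0,1.27,0,0,0.167],[0.7,-0.07,0,1.27,0,0,0.167],[0.7,-0.06,0,1.27,0,0,0.167],[0.7,-0.06,0,1.27,0,0,0.167],[0.7,-0.05,0,1.27,0,0,0.167],[0.7,-0.04,0,1.27,0,0,0.167],[0.7,0,0,1.27,0,0,0.167],[0.7,0,0,0,0,0,0]]
  ]
}}

```text
time_s: 17.2
ee_pos: [636.4, -121.4, 59.7]
ee_rot: [-179.7, 0.5, 35.0]
force: [0.1, -0.9, 0.4]
gripper_width: 64.0
```

```bash
python3 - <<'E'
from h import *
np.set_printoptions(suppress=True,precision=1)
st();w=grab('wrist','w7');P=cloud(w);h=cv2.cvtColor(w['color'],cv2.COLOR_RGB2HSV).astype(int)
pp=cv2.projectPoints(np.array([[648.6,-118.2,13.5]]),np.array(w['rvec'],float),np.array(w['tvec'],float),np.array(w['camera_matrix'],float),np.array(w['dist_coeffs'],float))[0].ravel();print(pp)
p=blob(w,tuple(int(x) for x in pp),55,(P[...,2]>6)&(P[...,2]<32)&(abs(P[...,0]-650)<50)&(abs(P[...,1]+118)<50)&(h[...,2]>70))
print(len(p),p.min(0),p.max(0),axis_of(w,p,13.5))
plan([((651,-116,10),down(39),3),((651,-116,-27),down(39),1.3)],jaw=0.7)
E
```

```text
{'time_s': 17.2, 'qpos': [-11.76, 30.3, 88.6, -0.13, 61.66, 43.34], 'ee_pos': [636.44, -121.45, 59.71], 'ee_rot': [-179.67, 0.47, 34.97], 'force': [0.06, -0.92, 0.39], 'gripper_width': 63.97}
[323.1 229.2]
2677 [302 192] [343 272] (array([ 646.4, -119.8]), array([55. , 26.8]), np.float32(39.499283))
ROWS [[0.7,0.75,0.19,2.52,-0.002,0.004,-0.035],[0.7,0.73,0.21,2.52,-0.002,0.004,-0.035],[0.7,0,0,1.23,0,0,0.0],[0.7,0,0,1.23,0,0,0.0],[0.7,0,0,1.23,0,0,0.0]]
```

{"api": "move_arm", "payload": {
  "increments": [
    [[0.7,0.7,0.2,2.4,0,0.004,-0.035],[0.7,0.65,0.2,2.4,0,0.004,-0.035],[0.7,0,0,0,0,0,0],[0.7,0,0,0,0,0,0]]
  ]
}}

```text
time_s: 17.75
ee_pos: [651.9, -118.2, 15.3]
ee_rot: [-180.0, -0.3, 39.5]
force: [-0.5, 0.1, -0.1]
gripper_width: 63.8
```

{"api": "move_arm", "payload": {
  "increments": [
    [[0.7,-0.05,-0.2,1.2,0,0,0],[0.7,0,0,1.2,0,0,0],[0.7,0,0,1.2,0,0,0],[0.7,0,0,0.5,0,0,0],[0.7,0,0,0,0,0,0],[0,0,0,0,0,0,0],[0,0,0,0,0,0,0],[0,0,0,0,0,0,0],[0,0,0,0,0,0,0],[0,0,0,0,0,0,0],[0,0,0,0,0,0,0]]
  ],
  "force": 25
}}

```text
time_s: 19.12
ee_pos: [651.5, -117.2, -25.8]
ee_rot: [179.8, -0.4, 39.6]
force: [0.4, 0.2, -0.4]
gripper_width: 27.1
```

```bash
python3 - <<'E'
from h import *
p=pose()[0]
plan([((*p[:2],50),down(39.5),4),((563.6,-201.8,80),down(-9.8))],jaw=0)
E
```

```text
ROWS [[0,0.03,0.01,-3.79,0.001,-0.004,0.001],[0,0.01,0.01,-3.79,0.001,-0.004,0.001],[0,-2.03,0.16,-0.5,0,0,0.143],[0,-1.98,0.44,-0.5,0,0,0.143],[0,-1.9,0.72,-0.5,0,0,0.143],[0,-1.78,0.99,-0.5,0,0,0.143],[0,-1.62,1.23,-0.5,0,0,0.143],[0,-1.42,1.45,-0.5,0,0,0.143]]
```

{"api": "move_arm", "payload": {
  "increments": [
    [[0,0,0,-3.8,0,-0.004,0],[0,0,0,-3.8,0,-0.004,0],[0,-2.03,0.16,-1.0,0,0,0.143],[0,-1.98,0.44,-0.7,0,0,0.143],[0,-1.9,0.72,-0.5,0,0,0.143],[0,-1.78,0.99,-0.5,0,0,0.143],[0,-1.62,1.23,-0.5,0,0,0.143],[0,-1.42,1.45,-0.5,0,0,0.143],[0,0,0,0,0,0,0],[0,0,0,0,0,0,0]]
  ]
}}

```text
time_s: 20.38
ee_pos: [559.5, -202.5, 89.8]
ee_rot: [179.9, -0.0, -11.0]
force: [-0.0, 0.4, -0.5]
gripper_width: 27.0
```

```bash
python3 - <<'E'
from h import *
st()
plan([((563.6,-201.8,40),down(-9.8),3),((563.6,-201.8,-7),down(-9.8),1.6)],jaw=0)
E
```

```text
{'time_s': 20.38, 'qpos': [-20.92, 24.07, 94.71, -0.15, 61.19, 80.12], 'ee_pos': [559.53, -202.45, 89.82], 'ee_rot': [179.87, -0.0, -10.97], 'force': [-0.0, 0.36, -0.52], 'gripper_width': 26.98}
ROWS [[0,0.19,-0.08,2.49,0.001,0,-0.01],[0,0.19,-0.07,2.49,0.001,0,-0.01],[0,0,0,1.57,0,0,0.0],[0,0,0,1.57,0,0,0.0],[0,0,0,1.57,0,0,0.0]]
```

{"api": "move_arm", "payload": {
  "increments": [
    [[0,0.19,-0.08,2.49,0,0,-0.01],[0,0.19,-0.07,2.49,0,0,-0.01],[0,0,0,1.5,0,0,0],[0,0,0,1.5,0,0,0],[0,0,0,1.5,0,0,0],[0,0,0,0,0,0,0],[0.37,0,0,0,0,0,0],[0.37,0,0,0,0,0,0],[0.37,0,0,0,0,0,0],[0.37,0,0,-2,0,0,0],[0.37,0,0,-4.5,0,0,0],[0.37,0,0,-4.5,0,0,0]]
  ]
}}

```text
time_s: 21.88
ee_pos: [565.7, -199.2, 103.2]
ee_rot: [179.9, 0.0, -9.3]
force: [0.7, 0.0, 0.2]
gripper_width: 33.7
```

```bash
python3 - <<'E'
from h import *
np.set_printoptions(suppress=True,precision=0,linewidth=200)
f=grab('top');P=cloud(f)[f['z_map']>0].reshape(-1,3);g=grab('scene');P=np.r_[P,cloud(g)[g['z_map']>0].reshape(-1,3)]
m=(P[:,0]>340)&(P[:,0]<560)&(P[:,1]>80)&(P[:,1]<300)&(P[:,2]>130);P=P[m]
c={}
for q in P:c.setdefault((int(q[0]//40)*40,int(q[1]//40)*40),[]).append(q[2])
print(sorted((k,len(v),int(min(v)),int(max(v))) for k,v in c.items() if len(v)>3))
plan([((530,-60,230),down(15.7))],jaw=0.37)
E
```

```text
[((400, 200), 43, 130, 143), ((440, 200), 300, 134, 207), ((440, 240), 23, 179, 208), ((480, 200), 16, 200, 211), ((480, 240), 390, 201, 274), ((520, 200), 4, 488, 495), ((520, 240), 659, 257, 518), ((520, 280), 758, 278, 573)]
ROWS [[0.37,-1.51,-3.3,-3.09,0.001,-0.003,-0.109],[0.37,-1.15,-3.45,-3.08,0.001,-0.003,-0.109],[0.37,-0.77,-3.56,-3.07,0.001,-0.003,-0.109],[0.37,-0.39,-3.63,-3.06,0.001,-0.003,-0.109]]
```

{"api": "move_arm", "payload": {
  "increments": [
    [[0.37,-1.51,-3.3,-3.09,0,-0.003,-0.109],[0.37,-1.15,-3.45,-3.08,0,-0.003,-0.109],[0.37,-0.77,-3.56,-3.07,0,0,-0.109],[0.37,-0.39,-3.63,-3.06,0,0,-0.109],[0.37,0,0,0,0,0,0]]
  ]
}}

```text
time_s: 22.6
ee_pos: [527.8, -56.2, 232.8]
ee_rot: [179.7, -0.2, 16.4]
force: [0.4, -0.7, -0.1]
gripper_width: 33.5
```

```bash
python3 - <<'E'
from h import *
np.set_printoptions(suppress=True,precision=1)
st();w=grab('wrist','w8');t=grab('top')
P=cloud(w)
b=(P[...,2]>70)&(P[...,2]<100)&(P[...,0]>420)&(P[...,0]<590)&(P[...,1]<-15)&(P[...,1]>-90)&(w['color'].max(2)<120)
v,u=np.where(b);q=P[b];print(len(q),q.mean(0));print(cv2.minAreaRect(q[:,:2].astype(np.float32)))
n=q[q[:,2]>np.percentile(q[:,2],60)];print(np.percentile(q[:,2],[5,50,95]))
E
```

```text
{'time_s': 22.6, 'qpos': [-7.19, 12.44, 90.42, -0.2, 76.79, 66.47], 'ee_pos': [527.78, -56.22, 232.85], 'ee_rot': [179.68, -0.24, 16.38], 'force': [0.37, -0.69, -0.1], 'gripper_width': 33.48}
1345 [500.  -44.1  84.1]
((494.5789794921875, -32.14777755737305), (79.96153259277344, 51.2598876953125), 13.213777542114258)
[77.5 84.8 87. ]
```

View pics/w8.png

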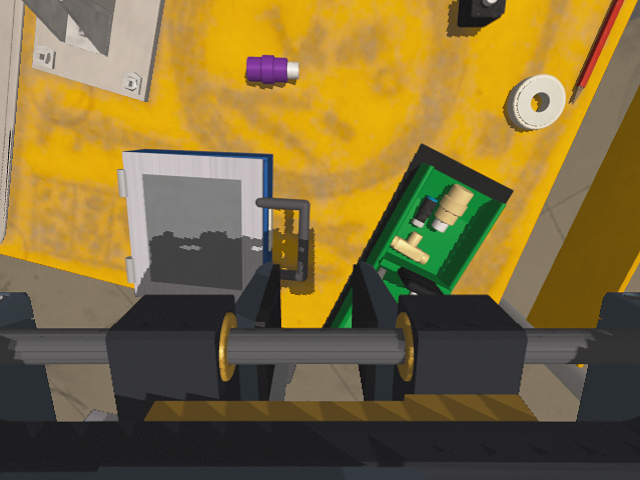

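The coupling (455,205), fitting (425,212) and tee (410,245) are all in the far bay, and nothing else loose is left on the table. Pull bar runs from (305,203) to (303,277), hinges at (124,183) and (130,268).

```bash
python3 - <<'E'
from h import *
np.set_printoptions(suppress=True,precision=1)
w=grab('wrist');P=cloud(w)
px=[[305,v] for v in range(204,276,6)]
q=depth(w,px);print(q[::2])
m=q[:,2]>70;q=q[m];d=q[-1]-q[0];print('bar ang',np.degrees(np.arctan2(d[1],d[0])),'mid',(q[0]+q[-1])/2)
print('ends',depth(w,[[306,203],[304,277]]))
print('hinge',depth(w,[[124,183],[130,268],[127,160],[137,288]]),'lid surf',depth(w,[[150,200],[235,200],[150,235],[235,235]]),'edge',depth(w,[[270,158],[268,240]]))
E
```

```text
[[534.  -46.1  87. ]
 [522.8 -49.2  84.6]
 [511.9 -52.3  84.6]
 [500.9 -55.5  84.8]
 [489.5 -58.7  84.5]
 [477.9 -61.9  84.2]]
bar ang -164.25474014329512 mid [502.9 -54.9  85.2]
ends [[534.6 -46.8  84.5]
 [464.9 -64.6  84.1]]
hinge [[499.1 125.9  56.2]
 [415.  106.   58.4]
 [521.8 126.1  56.8]
 [395.   95.8  58.1]] lid surf [[491.2  97.1  61.7]
 [517.1  16.9  74.6]
 [456.5  91.4  61.5]
 [484.1   9.4  74.3]] edge [[555.8   1.4   3.6]
 [476.1 -20.6  36.4]]
```

```bash
python3 - <<'E'
from h import *
plan([((500,-55.7,95),down(15.6),4.5)],jaw=0.27)
E
```

```text
ROWS [[0.27,-0.61,-0.26,3.36,0.001,0.001,0.002],[0.27,-0.62,-0.26,3.36,0.001,0.001,0.002],[0.27,-0.62,-0.25,3.36,0.001,0.001,0.002],[0.27,-0.62,-0.25,3.36,0.001,0.001,0.002]]
```

{"api": "move_arm", "payload": {
  "increments": [
    [[0.27,-0.62,-0.26,3.36,0,0,0.002],[0.27,-0.62,-0.26,3.36,0,0,0.002],[0.27,-0.62,-0.25,3.36,0,0,0.002],[0.27,-0.62,-0.25,2.9,0,0,0.002],[0.27,0,0,0,0,0,0],[0.27,0,0,0,0,0,0]]
  ]
}}

```text
time_s: 23.5
ee_pos: [496.9, -61.7, 89.2]
ee_rot: [179.9, 0.7, 15.1]
force: [0.5, 0.4, -0.1]
gripper_width: 24.5
```

{"api": "move_arm", "payload": {
  "increments": [
    [[0.27,0.46,-0.5,0,0,0.012,0],[0.27,0,0,0,0,0,0]]
  ]
}}

```text
time_s: 23.75
ee_pos: [502.2, -55.8, 90.8]
ee_rot: [179.9, -0.2, 15.0]
force: [-0.1, 0.0, 0.4]
gripper_width: 24.7
```

{"api": "move_arm", "payload": {
  "increments": [
    [[0.27,0,0.05,1.3,0,0,-0.01],[0.27,0,0,1.3,0,0,0],[0.27,0,0,1.3,0,0,0],[0.27,0,0,1.2,0,0,0],[0.27,0,0,0,0,0,0],[0,0,0,0,0,0,0],[0,0,0,0,0,0,0],[0,0,0,0,0,0,0],[0,0,0,0,0,0,0]]
  ],
  "force": 6
}}

```text
time_s: 24.88
ee_pos: [501.5, -51.6, 36.2]
ee_rot: [-179.7, -0.2, 15.4]
force: [-0.0, -0.5, -2.0]
gripper_width: 10.0
```

```bash
cat >> h.py <<'E'
NY=np.array([.267,-.964,0])
def lidp(hinge,phi,dz=43,r=180): 
    a=np.radians(phi); return np.array(hinge)+r*(np.cos(a)*NY+np.array([0,0,np.sin(a)]))-np.array([0,0,dz])
E
python3 - <<'E'
from h import *
p,r=pose(); hz=np.r_[(p-178.2*NY)[:2],54.5]; print(hz,lidp(hz,8.2))
plan([(lidp(hz,f),down(15.5),9) for f in (14,20,26,32,38,44,50,56,62,68)],jaw=0)
E
```

```text
[453.92466536 120.13811066  54.5       ] [501.49331102 -51.60786093  37.17320807]
ROWS [[0,0.01,-0.37,-1.89,-0.006,-0.004,-0.002],[0,0,-0.55,-1.8,0,0,0.0],[0,0,-0.74,-1.73,0,0,0.0],[0,0,-0.91,-1.65,0,0,0.0],[0,0,-1.08,-1.54,0,0,0.0],[0,0,-1.24,-1.42,0,0,0.0],[0,0,-1.38,-1.28,0,0,0.0],[0,0,-1.51,-1.13,0,0,0.0],[0,0,-1.62,-0.97,0,0,0.0],[0,0,-1.71,-0.8,0,0,0.0]]
```

{"api": "move_arm", "payload": {
  "increments": [
    [[0,0,-0.37,-1.89,-0.006,0,0],[0,0,-0.55,-1.8,0,0,0],[0,0,-0.74,-1.73,0,0,0],[0,0,-0.91,-1.65,0,0,0],[0,0,-1.08,-1.54,0,0,0],[0,0,-1.24,-1.42,0,0,0],[0,0,-1.38,-1.28,0,0,0]]
  ],
  "force": 6
}}

```text
time_s: 25.75
ee_pos: [485.7, 11.1, 152.2]
ee_rot: [-179.9, -0.4, 15.1]
force: [3.3, 3.1, -6.9]
gripper_width: 10.1
```

```bash
python3 - <<'E'
from h import *
np.set_printoptions(suppress=True,precision=1)
s=st();p,r=pose(s); hz=np.array([453.9,120.1,54.5]);
d=p+[0,0,43]-hz; print('phi',np.degrees(np.arctan2(d[2],d@NY)),'rad',np.hypot(d[2],d@NY))
w=grab('wrist');print()
plan([(lidp(hz,f),down(15.5),9) for f in (56,62,68,74,80,85,90,95,100)],jaw=0)
E
```

```text
{'time_s': 25.75, 'qpos': [-0.22, 11.36, 103.84, 0.26, 64.42, 74.62], 'ee_pos': [485.66, 11.14, 152.19], 'ee_rot': [-179.88, -0.43, 15.05], 'force': [3.26, 3.13, -6.92], 'gripper_width': 10.08}
phi 51.10149860942577 rad 180.7759049077367

ROWS [[0,-0.18,-1.11,-0.7,-0.004,-0.009,-0.007],[0,0,-1.62,-0.97,0,0,0.0],[0,0,-1.71,-0.8,0,0,0.0],[0,0,-1.78,-0.61,0,0,0.0],[0,0,-1.84,-0.42,0,0,0.0],[0,0,-1.56,-0.2,0,0,0.0],[0,0,-1.57,-0.07,0,0,0.0],[0,0,-1.57,0.07,0,0,0.0],[0,0,-1.56,0.2,0,0,0.0]]
```

{"api": "move_arm", "payload": {
  "increments": [
    [[0,-0.18,-1.11,-0.7,-0.004,-0.009,-0.007],[0,0,-1.62,-0.97,0,0,0],[0,0,-1.71,-0.8,0,0,0],[0,0,-1.78,-0.61,0,0,0],[0,0,-1.84,-0.42,0,0,0],[0,0,-1.56,-0.2,0,0,0],[0,0,-1.5,-0.07,0,0,0],[0,0,0,0,0,0,0]]
  ]
}}

```text
time_s: 26.8
ee_pos: [456.4, 126.3, 195.4]
ee_rot: [179.6, -0.6, 15.7]
force: [3.9, 2.0, -4.0]
gripper_width: 10.0
```

```bash
python3 - <<'E'
from h import *
np.set_printoptions(suppress=True,precision=1)
s=st();p,r=pose(s); hz=np.array([453.9,120.1,54.5]);
d=p+[0,0,43]-hz; print('phi',np.degrees(np.arctan2(d[2],d@NY)),'rad',np.hypot(d[2],d@NY))
plan([(lidp(hz,f),down(15.5),9) for f in (95,100)],jaw=0)
# lid angle from scene camera: white/grey lid points
f=grab('scene');t=grab('top')
for g in(f,t):
    P=cloud(g);D=P-hz; a=D@NY; l=D@np.array([.964,.267,0])
    m=(abs(l)<70)&(P[...,2]>75)&(P[...,2]<185)&(abs(a)<60)
    q=np.c_[a[m],P[...,2][m]];print(len(q))
    if len(q)>30:
        k=np.polyfit(q[:,1],q[:,0],1);r_=q[:,0]-np.polyval(k,q[:,1]);q=q[abs(r_)<8];k=np.polyfit(q[:,1],q[:,0],1);print('angle',90-np.degrees(np.arctan(k[0])),'resid',np.std(q[:,0]-np.polyval(k,q[:,1])))
E
```

```text
{'time_s': 26.8, 'qpos': [14.39, 8.24, 101.22, -0.43, 69.94, 88.87], 'ee_pos': [456.37, 126.26, 195.37], 'ee_rot': [179.58, -0.59, 15.67], 'force': [3.89, 1.96, -3.97], 'gripper_width': 10.03}
phi 91.64392120364204 rad 183.9492139862567
ROWS [[0,-0.4,-1.05,0.44,0.007,-0.01,0.003],[0,0,-1.56,0.2,0,0,0.0]]
1931
angle 92.06912293051424 resid 1.272666153050598
167
angle 91.92622440144993 resid 0.480721170179692
```

{"api": "move_arm", "payload": {
  "increments": [
    [[0,-0.2,-1.2,0.3,0.005,-0.01,0],[0,0,-1.3,0.25,0,0,0],[0,0,0,0,0,0,0],[0,0,0,0,0,0,0]]
  ]
}}

```text
time_s: 27.4
ee_pos: [449.6, 149.1, 192.1]
ee_rot: [179.8, -0.3, 15.5]
force: [4.0, 0.5, 0.6]
gripper_width: 10.0
```

```bash
cat >> h.py <<'E'
HZ=np.array([453.9,120.1,54.5])
def lidangle():
    for n in('scene','top'):
        g=grab(n);P=cloud(g);D=P-HZ; a=D@NY; l=D@np.array([.964,.267,0])
        m=(abs(l)<70)&(P[...,2]>75)&(P[...,2]<185)&(a<40)&(a>-90)&(g['z_map']>0)
        q=np.c_[a[m],P[...,2][m]]
        if len(q)<30: print(n,'few');continue
        for _ in range(3):
            k=np.polyfit(q[:,1],q[:,0],1);r_=abs(q[:,0]-np.polyval(k,q[:,1]));q=q[r_<max(3,2*np.median(r_))]
        print(n,'lid angle',round(90-np.degrees(np.arctan(k[0])),2),len(q))
E
python3 - <<'E'
from h import *
p,r=pose(); d=p+[0,0,43]-HZ; print('phi',np.degrees(np.arctan2(d[2],d@NY)));lidangle()
E
```

```text
phi 99.15752091211601
scene lid angle 99.6 2104
top lid angle 97.45 54
```

{"api": "move_arm", "payload": {
  "increments": [
    [[0,0,-0.15,0,0,0,0],[0,0,0,0,0,0,0],[0.27,0,0,0,0,0,0],[0.27,0,0,0,0,0,0],[0.27,0,0,0,0,0,0],[0.27,0,0,-1.5,0,0,0],[0.27,0,0,-3,0,0,0],[0.27,0,0,-3,0,0,0],[0.27,0,0,0,0,0,0]]
  ]
}}

```text
time_s: 28.62
ee_pos: [443.4, 148.7, 266.5]
ee_rot: [179.7, 0.6, 15.5]
force: [-0.3, -1.0, 0.3]
gripper_width: 24.7
```

```bash
python3 - <<'E'
from h import *
st();lidangle()
# to tray tab: target yaw 80.2; retreat via (400,0)
plan([((410,40,265),down(40),5),((420,-120,260),down(70)),((484,-182,230),down(80.2))],jaw=0.6)
E
```

```text
{'time_s': 28.62, 'qpos': [17.31, 6.28, 93.29, -0.24, 81.08, 91.85], 'ee_pos': [443.42, 148.68, 266.48], 'ee_rot': [179.74, 0.64, 15.5], 'force': [-0.32, -0.98, 0.34], 'gripper_width': 24.72}
scene lid angle 99.86 2120
top few
ROWS [[0.6,-1.99,3.19,0.01,0,0.006,-0.143],[0.6,-2.42,2.88,0,0,0.006,-0.143],[0.6,-2.81,2.5,-0.02,0,0.006,-0.143],[0.6,-2.38,3.22,0.13,0,0,-0.131],[0.6,-2.78,2.89,0.13,0,0,-0.131],[0.6,-3.13,2.5,0.13,0,0,-0.131],[0.6,-3.43,2.07,0.13,0,0,-0.131],[0.6,-1.82,4.07,1.5,0,0,-0.089],[0.6,-2.17,3.89,1.5,0,0,-0.089]]
```

{"api": "move_arm", "payload": {
  "increments": [
    [[0.27,-1.99,3.19,0,0,0.006,-0.143],[0.4,-2.42,2.88,0,0,0.006,-0.143],[0.5,-2.81,2.5,0,0,0.006,-0.143],[0.5,-2.38,3.22,0.13,0,0,-0.131],[0.5,-2.78,2.89,0.13,0,0,-0.131],[0.5,-3.13,2.5,0.13,0,0,-0.131],[0.5,-3.43,2.07,0.13,0,0,-0.131],[0.5,-1.82,4.07,1.5,0,0,-0.089],[0.5,-2.17,3.89,1.5,0,0,-0.089],[0.5,0,0,0,0,0,0]]
  ]
}}

```text
time_s: 29.98
ee_pos: [480.9, -187.8, 211.2]
ee_rot: [-178.4, -0.0, 82.6]
force: [-1.1, 1.4, 0.1]
gripper_width: 45.4
```

```bash
python3 - <<'E'
from h import *
np.set_printoptions(suppress=True,precision=1)
st()
w=grab('wrist','w9');P=cloud(w);dk=w['color'].max(2)<70
m=dk&(P[...,2]>78)&(P[...,2]<100)&(abs(P[...,0]-484)<40)&(abs(P[...,1]+181)<50)
q=P[m];print('tab',len(q),cv2.minAreaRect(q[:,:2].astype(np.float32)) if len(q)>5 else '')
h=cv2.cvtColor(w['color'],cv2.COLOR_RGB2HSV)
g=(h[...,0]>50)&(h[...,0]<90)&(h[...,1]>100)&(P[...,2]>32)&(P[...,2]<50)&(abs(P[...,0]-484)<160)&(abs(P[...,1]+181)<100)
q=P[g];print('walls',len(q),cv2.minAreaRect(q[:,:2].astype(np.float32)))
plan([((484,-181,90),down(80.2),4)],jaw=0.5)
E
```

```text
{'time_s': 29.98, 'qpos': [-22.33, 12.89, 92.96, -0.4, 75.73, -14.81], 'ee_pos': [480.85, -187.79, 211.2], 'ee_rot': [-178.37, -0.03, 82.58], 'force': [-1.11, 1.41, 0.06], 'gripper_width': 45.41}
tab 557 ((483.51617431640625, -180.7493438720703), (43.037715911865234, 9.675081253051758), 80.3536605834961)
walls 3012 ((484.2708740234375, -181.68170166015625), (93.49699401855469, 220.20321655273438), 80.17523193359375)
ROWS [[0.5,0.16,0.17,3.04,-0.007,0,0.01],[0.5,0.16,0.14,3.05,-0.007,0,0.01],[0.5,0.16,0.12,3.05,-0.007,0,0.01],[0.5,0.16,0.1,3.05,-0.007,0,0.01]]
```

View pics/w9.png

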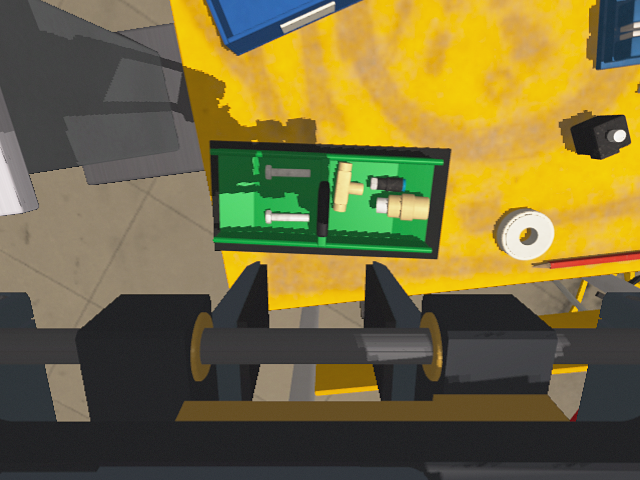

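Tray seen from (215,150) to (440,255), with two bolts (288,172) and (288,216), and the tee, fitting and coupling in the far bay. I'll compute the mat centre and approach the grip.

```bash
python3 - <<'E'
from h import *
np.set_printoptions(suppress=True,precision=1)
w=grab('wrist');c=onz(w,[[210,141],[450,150],[438,258],[216,251]],2.);print(c,c.mean(0))
E
```

```text
[[ 373.  -109.1    2. ]
 [ 617.  -149.4    2. ]
 [ 599.8 -264.9    2. ]
 [ 355.5 -227.5    2. ]] [ 486.3 -187.7    2. ]
```

{"api": "move_arm", "payload": {
  "increments": [
    [[0.5,0.16,0.17,3.04,-0.007,0,0.01],[0.5,0.16,0.14,3.05,-0.007,0,0.01],[0.5,0.16,0.12,3.05,-0.007,0,0.01],[0.5,0.16,0.1,2.7,-0.007,0,0.01],[0.5,0,0,0,0,0,0],[0.5,0,0,0,0,0,0]]
  ]
}}

```text
time_s: 30.82
ee_pos: [480.9, -175.1, 95.4]
ee_rot: [179.7, -0.0, 80.4]
force: [-0.9, -0.5, 0.7]
gripper_width: 45.2
```

{"api": "move_arm", "payload": {
  "increments": [
    [[0.5,-0.54,0.4,0,0.005,0,0.003],[0.5,0,0,0,0,0,0]]
  ]
}}

```text
time_s: 31.08
ee_pos: [485.6, -181.8, 97.9]
ee_rot: [179.7, 0.0, 80.2]
force: [-0.0, 0.2, -0.2]
gripper_width: 45.4
```

{"api": "move_arm", "payload": {
  "increments": [
    [[0.5,0.05,-0.12,2.0,0.004,0,0],[0.5,0,0,2.0,0,0,0],[0.5,0,0,2.0,0,0,0],[0.5,0,0,1.2,0,0,0],[0.5,0,0,0,0,0,0],[0.5,0,0,0,0,0,0]]
  ]
}}

```text
time_s: 31.82
ee_pos: [488.6, -183.5, 27.9]
ee_rot: [179.5, 0.1, 80.1]
force: [0.7, -0.2, -0.7]
gripper_width: 45.5
```

{"api": "move_arm", "payload": {
  "increments": [
    [[0.5,0.15,-0.48,0.7,0.009,0,0],[0.5,0,0,0,0,0,0],[0,0,0,0,0,0,0],[0,0,0,0,0,0,0],[0,0,0,0,0,0,0],[0,0,0,0,0,0,0],[0,0,0,0,0,0,0],[0,0,0,0,0,0,0]]
  ],
  "force": 15
}}

```text
time_s: 32.83
ee_pos: [484.7, -181.4, 21.9]
ee_rot: [179.9, 0.2, 80.1]
force: [0.5, 0.2, -0.5]
gripper_width: 10.1
```

```bash
python3 - <<'E'
from h import *
np.set_printoptions(suppress=True,precision=1,linewidth=160)
D=np.array([[574.5,180.8,18.35,89.71],[482.2,326.6,6.13,85.09],[575.2,317.9,15.54,74.37],[645.9,114.15,27.43,85.17],[646.8,-21.9,34.74,93.98],[473.5,195.4,8.24,101.22],[487+35,21.9,0,0]])[:6]
s2,c2=np.sin(np.radians(D[:,2])),np.cos(np.radians(D[:,2]));t=np.radians(D[:,2]+D[:,3]);s,c=np.sin(t),np.cos(t)
o=np.zeros(6);l=o+1
# unknown: a, h(=d1-D), L1, L2, e (elbow offset perpendicular to forearm)
A=np.r_[np.c_[l,o,s2,s,c],np.c_[o,l,c2,c,-s]];x,res,rk,sv=np.linalg.lstsq(A,np.r_[D[:,0],D[:,1]],rcond=None)
print('a,h,L1,L2,e',x,'err',A@x-np.r_[D[:,0],D[:,1]],sv)
f=grab('top');g=grab('scene');P=np.r_[cloud(f)[f['z_map']>0].reshape(-1,3),cloud(g)[g['z_map']>0].reshape(-1,3)]
m=(P[:,0]>540)&(P[:,0]<700)&(P[:,1]>20)&(P[:,1]<200)&(P[:,2]>60)&(P[:,2]<420);P=P[m]
C={}
for q in P:C.setdefault((int(q[0]//40)*40,int(q[1]//40)*40),[]).append(q[2])
print(sorted((k,len(v),int(min(v)),int(max(v))) for k,v in C.items() if len(v)>3))
plan([((484.7,-181.4,190),down(80.2),4)],jaw=0)
E
```

```text
a,h,L1,L2,e [   2.6 -219.8  576.4  417.8   17.9] err [ 1.2 -0.7 -0.3  1.1 -1.  -0.3 -0.1 -0.2  0.3  0.5  0.4 -0.9] [4.2 3.4 0.4 0.4 0.2]
[((560, 160), 513, 278, 404), ((600, 120), 41, 177, 237), ((600, 160), 439, 60, 313), ((640, 160), 3958, 60, 419), ((680, 160), 1863, 61, 419)]
ROWS [[0,-0.01,0.01,-3.36,0,0.001,-0.0],[0,-0.01,0,-3.36,0,0.001,-0.0],[0,-0.01,0,-3.36,0,0.001,-0.0],[0,0,0,-3.36,0,0.001,-0.0],[0,0,0,-3.36,0,0.001,-0.0]]
```

```bash
cat > kin.py <<'E'
import numpy as np
from scipy.spatial.transform import Rotation as R
from scipy.optimize import least_squares
LO=np.array([-177.97,-48.28,12.27,-77.06,2.81,-146.56]);HI=np.array([177.97,115.42,149.76,257.06,150.46,146.56])
a,h,L1,L2,e,yo=2.6,-219.8,576.4,417.8,17.9,11.0
def fk(q,D):
    r=np.radians(q);s2,c2=np.sin(r[1]),np.cos(r[1]);t=r[1]+r[2]
    w=R.from_euler('z',q[0],degrees=True).apply([a+L1*s2+L2*np.sin(t)+e*np.cos(t),yo,h+D+L1*c2+L2*np.cos(t)-e*np.sin(t)])
    Ro=R.from_euler('ZYZYZ',[q[0],q[1]+q[2],q[3],q[4],q[5]+90],degrees=True)
    return w+D*Ro.as_matrix()[:,2],Ro
def ik(p,Q,q0,D):
    f=lambda q:np.r_[(fk(q,D)[0]-p)/100,(Q.inv()*fk(q,D)[1]).as_rotvec()]
    s=least_squares(f,np.clip(q0,LO+.1,HI-.1),bounds=(LO,HI));return s.x,np.abs(s.fun).max()
E
cat >> h.py <<'E'
def tilt(head,th):  # tray heading, near end down th; tool pose with jaws along tray x
    return R.from_euler('z',head,degrees=True)*R.from_euler('y',-th,degrees=True)*down(90)
def repof(lip,head,th,rel=(-110,0,-9.4)): # rep TCP so that lip is at 'lip' (tool-frame bias)
    T=R.from_euler('z',head,degrees=True)*R.from_euler('y',-th,degrees=True)
    return np.array(lip,float)-T.apply(rel)
E
python3 - <<'E'
from h import *;from kin import *
np.set_printoptions(suppress=True,precision=1,linewidth=160)
s=monitor.state();p,r=pose(s);q=np.array(s['qpos'],float)
x=fk(q,370);print('fk check',x[0]-p,(r.inv()*x[1]).magnitude())
BX=np.array([.964,.267,0]);C=np.array([472.6,52.6,0])
for D in(320,370,420):
  for head in(15,40):
    lip=C+5*BX+15*NY+[0,0,66];q0=q;
    for th,P in((0,(500,-60,240)),(20,repof(lip,head,20)+[0,-60,80]),(40,repof(lip,head,40)+[0,0,40]),(50,repof(lip,head,50)),(57,repof(lip,head,57))):
        q0,er=ik(np.array(P),tilt(head,th),q0,D);print(D,head,th,np.round(P),q0,round(er,3))
E
```

```text
Traceback (most recent call last):
  File "kin.py", line 9, in fk
    Ro=R.from_euler('ZYZYZ',[q[0],q[1]+q[2],q[3],q[4],q[5]+90],degrees=True)
  File "scipy/spatial/transform/_rotation.pyx", line 1413, in scipy.spatial.transform._rotation.Rotation.from_euler
ValueError: Expected axis specification to be a non-empty string of upto 3 characters, got ZYZYZ
```

```bash
sed -i "s/Ro=R.from_euler('ZYZYZ'.*/Ro=R.from_euler('ZYZ',[q[0],q[1]+q[2],q[3]],degrees=True)*R.from_euler('YZ',[q[4],q[5]+90],degrees=True)/" kin.py
cat > t.py <<'E'
from h import *;from kin import *
np.set_printoptions(suppress=True,precision=1,linewidth=160)
s=monitor.state();p,r=pose(s);q=np.array(s['qpos'],float)
x=fk(q,370);print('fk check',x[0]-p,(r.inv()*x[1]).magnitude())
BX=np.array([.964,.267,0]);C=np.array([472.6,52.6,0])
for D in(320,370,420):
  for head in(15,40):
    lip=C+5*BX+15*NY+[0,0,66];q0=q;
    for th,P in((0,(500,-60,240)),(20,repof(lip,head,20)+[0,-60,80]),(40,repof(lip,head,40)+[0,0,40]),(50,repof(lip,head,50)),(57,repof(lip,head,57))):
        q0,er=ik(np.array(P),tilt(head,th),q0,D);print(D,head,th,np.round(P),q0,round(er,3))
E
python3 t.py
```

```text
fk check [ 1.9 -1.3 -1.5] 3.89408619587498e-16
320 15 0 [500 -60 240] [ -8.1   9.7  92.9   0.   77.4 -23.1] 0.0
320 15 20 [578.   5. 192.] [ -4.1   9.1 103.4   8.5  48.9 -23.7] 0.0
320 15 40 [557.  60. 184.] [ -0.7   1.8 122.   30.8  19.9 -41.4] 0.0
320 15 50 [543.  56. 156.] [  -3.5    2.7  133.5  108.2   14.8 -120.9] 0.0
320 15 57 [532.  53. 163.] [  -5.9    2.4  139.1  132.3   23.9 -146.6] 0.001
320 40 0 [500 -60 240] [ -8.1   9.7  92.9   0.   77.4 -48.1] 0.0
320 40 20 [558.  44. 192.] [ -4.5   9.3 103.1  17.2  54.3 -53. ] 0.0
320 40 40 [541.  90. 184.] [ -7.9   4.5 119.1  50.   38.5 -83.3] 0.0
320 40 50 [530.  80. 156.] [ -14.5    6.8  128.7   77.9   39.6 -116.5] 0.0
320 40 57 [521.  73. 163.] [ -19.4    7.6  132.9   88.7   46.2 -130.7] 0.0
370 15 0 [500 -60 240] [ -8.1   9.7  92.9   0.   77.4 -23.1] 0.0
370 15 20 [578.   5. 192.] [ -4.8   7.7 105.5   8.9  48.2 -24.7] 0.0
370 15 40 [557.  60. 184.] [ -2.2  -0.4 126.2  36.1  18.9 -48. ] 0.0
370 15 50 [543.  56. 156.] [  -6.     1.3  138.9  116.5   17.9 -131.6] 0.0
370 15 57 [532.  53. 163.] [ -10.5    1.6  144.   128.3   28.2 -146
[... 369 characters left out ...]
0 [500 -60 240] [ -8.1   9.7  92.9   0.   77.4 -23.1] 0.0
420 15 20 [578.   5. 192.] [ -5.6   6.3 107.7   9.4  47.6 -25.8] 0.0
420 15 40 [557.  60. 184.] [ -4.1  -2.5 130.4  42.1  18.3 -55.5] 0.0
420 15 50 [543.  56. 156.] [  -9.4    0.2  144.2  121.4   21.8 -139.6] 0.0
420 15 57 [532.  53. 163.] [ -16.1    0.9  148.4  123.2   32.2 -146.6] 0.043
420 40 0 [500 -60 240] [ -8.1   9.7  92.9   0.   77.4 -48.1] 0.0
420 40 20 [558.  44. 192.] [ -7.6   7.3 106.5  18.2  53.8 -56.8] 0.0
420 40 40 [541.  90. 184.] [-15.9   2.3 125.5  54.2  41.  -94.8] 0.0
420 40 50 [530.  80. 156.] [ -26.1    7.2  136.1   79.1   45.5 -130. ] 0.0
420 40 57 [521.  73. 163.] [ -33.5   10.6  140.6   86.1   53.7 -145. ] 0.0
```

```bash
python3 - <<'E'
from h import *
p,r=pose()
plan([((484.7,-181.4,110),down(80.2),2.5),((484,-170,190),down(85),2.8),((490,-70,240),down(130),3)],jaw=0)
E
```

```text
ROWS [[0,-0.01,0,-2.2,0,0.001,-0.0],[0,-0.01,0,-2.2,0,0.001,-0.0],[0,0,0,-2.2,0,0.001,-0.0],[0,0,0,-2.2,0,0.001,-0.0],[0,0.37,-0.09,-2.67,0,0,-0.028],[0,0.37,-0.08,-2.67,0,0,-0.028],[0,0.37,-0.07,-2.67,0,0,-0.028],[0,2.0,-0.05,-1.0,0,0,-0.157],[0,1.99,0.26,-1.0,0,0,-0.157],[0,1.92,0.57,-1.0,0,0,-0.157],[0,1.81,0.86,-1.0,0,0,-0.157],[0,1.65,1.13,-1.0,0,0,-0.157]]
```

{"api": "move_arm", "payload": {
  "increments": [
    [[0,0,0,0,0,0,0],[0,0,0,0,0,0,0],[0,0,0,-1.0,0,0,0],[0,0,0,-2.0,0,0,0],[0,0,0,-2.5,0,0,0],[0,0,0,-2.5,0,0,0],[0,0,0,0,0,0,0]]
  ],
  "force": 55
}}

```text
time_s: 33.8
ee_pos: [481.2, -179.8, 102.2]
ee_rot: [-179.6, 0.1, 80.1]
force: [-0.9, 0.6, -5.5]
gripper_width: 9.6
```

{"api": "move_arm", "payload": {
  "increments": [
    [[0,0.37,-0.09,-2.67,-0.003,0,-0.028],[0,0.37,-0.08,-2.67,-0.003,0,-0.028],[0,0.37,-0.07,-2.67,0,0,-0.028],[0,2.0,0,-1.0,0,0,-0.13],[0,2.0,0.26,-1.0,0,0,-0.14],[0,1.92,0.57,-1.0,0,0,-0.14],[0,1.81,0.86,-1.0,0,0,-0.14],[0,1.65,1.13,-1.0,0,0,-0.14],[0,0.5,0.3,0,0,0,-0.06],[0,0,0,0,0,0,0]]
  ]
}}

```text
time_s: 35.05
ee_pos: [480.6, -57.1, 220.2]
ee_rot: [-178.9, -1.4, 129.4]
force: [-0.5, 0.2, -5.8]
gripper_width: 9.6
```

```bash
python3 - <<'E'
from h import *
np.set_printoptions(suppress=True,precision=1)
st()
BX=np.array([.964,.267,0]);C=np.array([472.6,52.6,0])
lip=C+5*BX+15*NY+[0,0,66]
plan([(repof(lip,40,20)+[0,-100,90],tilt(40,20),3)],jaw=0,amax=.12)
E
```

```text
{'time_s': 35.05, 'qpos': [-8.24, 9.77, 95.71, 0.15, 76.35, -47.74], 'ee_pos': [480.63, -57.06, 220.16], 'ee_rot': [-178.88, -1.45, 129.45], 'force': [-0.5, 0.17, -5.75], 'gripper_width': 9.63}
ROWS [[0,-0.07,2.47,0.39,-0.092,-0.006,-0.003],[0,-0.07,2.43,0.62,-0.092,-0.006,-0.003],[0,-0.08,2.36,0.84,-0.092,-0.006,-0.003],[0,-0.08,2.27,1.05,-0.092,-0.006,-0.003]]
```

{"api": "move_arm", "payload": {
  "increments": [
    [[0,0,2.4,0.2,-0.09,-0.006,0],[0,0,2.4,0.3,-0.09,-0.006,0],[0,0,2.3,0.5,-0.09,-0.006,0],[0,0,2.0,0.7,-0.07,-0.006,0],[0,0,0,0,0,0,0],[0,0,0,0,0,0,0]]
  ]
}}

```text
time_s: 35.8
ee_pos: [548.3, 0.3, 205.1]
ee_rot: [162.0, -0.6, 128.8]
force: [-0.2, 0.3, -5.2]
gripper_width: 10.4
```

```bash
python3 - <<'E'
from h import *;from kin import fk
np.set_printoptions(suppress=True,precision=1)
s=st();p,r=pose(s);q=np.array(s['qpos'],float)
for D in(320,370,420):print(D,fk(q,D)[0]-p)
T=r*down(90).inv();X=T.as_matrix()[:,0];print('tilt',np.degrees(np.arcsin(X[2])),'head',np.degrees(np.arctan2(X[1],X[0])))
for rel,b in(((-110,0,-9.4),0),((-110,0,-40.5),31)):
    print('lip pred',p+[0,0,b]+T.apply(rel),'farlip',p+[0,0,b]+T.apply((110,0,rel[2])))
for n in('top','scene'):
    f=grab(n,n+'t1');P=cloud(f);hs=cv2.cvtColor(f['color'],cv2.COLOR_RGB2HSV)
    g=(hs[...,0]>50)&(hs[...,0]<90)&(hs[...,1]>100)&(P[...,2]>60)&(P[...,2]<330)&(P[...,0]>330)&(P[...,0]<720)&(abs(P[...,1])<250)
    Q=P[g]
    if len(Q)<50: print(n,'few');continue
    u=(Q-p)@X; v=(Q-p)@T.as_matrix()[:,1]; z=(Q-p)@T.as_matrix()[:,2]
    for nm,c in(('x',u),('y',v),('z',z)):print(n,len(Q),nm,np.percentile(c,[0.5,2,50,98,99.5]))
E
```

```text
{'time_s': 35.8, 'qpos': [-10.49, 8.43, 102.21, 16.32, 58.94, -56.42], 'ee_pos': [548.28, 0.3, 205.08], 'ee_rot': [162.04, -0.64, 128.85], 'force': [-0.18, 0.3, -5.25], 'gripper_width': 10.39}
320 [ -7.7 -10.8  -3.2]
370 [ 4.  -0.7 -0.7]
420 [15.7  9.3  1.7]
tilt 17.954358266038895 head 38.64102988138958
lip pred [468.7 -63.2 162.2] farlip [632.2  67.5 230. ]
lip pred [476.  -56.9 163.6] farlip [639.5  73.8 231.5]
top 3362 x [-106.8 -102.8   24.8  108.3  109.6]
top 3362 y [-44.8 -43.   22.7  45.4  46. ]
top 3362 z [-19.7 -18.8 -12.3  25.1 117. ]
scene 3010 x [-109.8 -107.8  -15.   101.2  108.6]
scene 3010 y [-44.9 -43.5  -1.5  45.6  46.5]
scene 3010 z [-19.  -18.3  -8.4  24.7  26.4]
```

```bash
cat >> h.py <<'E'
BX=np.array([.964,.267,0]);C=np.array([472.6,52.6,0]);LIP=C+15*BX+10*NY
E
python3 - <<'E'
from h import *
plan([(repof(LIP+[0,0,112],40,22),tilt(40,22),2.5)],jaw=0,amax=.1)
E
```

```text
ROWS [[0,1.49,1.28,1.35,-0.014,-0.001,-0.004],[0,1.49,1.27,1.36,-0.014,-0.001,-0.004],[0,1.48,1.26,1.38,-0.014,-0.001,-0.004],[0,1.48,1.24,1.4,-0.014,-0.001,-0.004],[0,1.47,1.23,1.41,-0.014,-0.001,-0.004]]
```

{"api": "move_arm", "payload": {
  "increments": [
    [[0,1.49,1.28,1.35,-0.014,0,-0.004],[0,1.49,1.27,1.36,-0.014,0,-0.004],[0,1.48,1.26,1.38,-0.014,0,-0.004],[0,1.48,1.24,1.4,-0.014,0,-0.004],[0,1.47,1.23,1.41,-0.014,0,-0.004],[0,0,0,0,0,0,0]]
  ]
}}

```text
time_s: 36.65
ee_pos: [566.0, 112.0, 161.6]
ee_rot: [158.0, -0.1, 130.0]
force: [-0.6, 0.2, -5.7]
gripper_width: 9.7
```

```bash
python3 - <<'E'
from h import *
np.set_printoptions(suppress=True,precision=1)
s=st();p,r=pose(s);T=r*down(90).inv();X=T.as_matrix()[:,0];print('tilt',np.degrees(np.arcsin(X[2])),'head',np.degrees(np.arctan2(X[1],X[0])),'lip',p+T.apply((-110,0,-9.4)),LIP)
plan([(repof(LIP+[0,0,76],40,40),tilt(40,40),2.5),(repof(LIP+[0,0,66],40,55),tilt(40,55),2.5)],jaw=0,amax=.1)
E
```

```text
{'time_s': 36.65, 'qpos': [1.43, 10.32, 107.94, 19.06, 45.92, -49.93], 'ee_pos': [565.98, 112.0, 161.63], 'ee_rot': [158.04, -0.12, 129.97], 'force': [-0.64, 0.21, -5.72], 'gripper_width': 9.69}
tilt 21.96089167677448 head 39.91711434242929 lip [490.4  48.8 111.8] [489.7  47.    0. ]
ROWS [[0,-0.02,-0.58,-0.03,-0.079,0,-0.0],[0,-0.02,-0.58,-0.07,-0.079,0,-0.0],[0,-0.02,-0.57,-0.12,-0.079,0,-0.0],[0,-0.02,-0.56,-0.16,-0.079,0,-0.0],[0,0,-0.42,-0.68,-0.087,0,-0.0],[0,0,-0.36,-0.72,-0.087,0,-0.0],[0,0,-0.3,-0.75,-0.087,0,-0.0]]
```

{"api": "move_arm", "payload": {
  "increments": [
    [[0,0,-0.65,0,-0.079,0,0],[0,0,-0.6,-0.07,-0.079,0,0],[0,0,-0.57,-0.12,-0.079,0,0],[0,0,-0.56,-0.16,-0.079,0,0],[0,0,0,0,0,0,0]]
  ]
}}

```text
time_s: 37.28
ee_pos: [551.1, 93.8, 156.1]
ee_rot: [139.4, 0.5, 130.0]
force: [-0.4, 0.2, -4.8]
gripper_width: 9.8
```

```bash
python3 - <<'E'
from h import *
np.set_printoptions(suppress=True,precision=1)
s=st();p,r=pose(s);T=r*down(90).inv();X=T.as_matrix()[:,0];print('tilt',np.degrees(np.arcsin(X[2])),'head',np.degrees(np.arctan2(X[1],X[0])),'lip',p+T.apply((-110,0,-9.4)),LIP)
plan([(repof(LIP+[0,0,66],40,56),tilt(40,56),2.5)],jaw=0,amax=.1)
E
```

```text
{'time_s': 37.28, 'qpos': [-10.86, 7.0, 123.95, 59.04, 35.77, -96.68], 'ee_pos': [551.09, 93.8, 156.12], 'ee_rot': [139.37, 0.46, 130.0], 'force': [-0.41, 0.19, -4.77], 'gripper_width': 9.79}
tilt 40.631148240447025 head 40.39714140689294 lip [492.2  43.6  77.4] [489.7  47.    0. ]
ROWS [[0,0.12,-0.45,-0.67,-0.089,0.002,0.002],[0,0.12,-0.39,-0.71,-0.089,0.002,0.002],[0,0.12,-0.33,-0.74,-0.089,0.002,0.002]]
```

{"api": "move_arm", "payload": {
  "increments": [
    [[0,0.12,-0.45,-0.67,-0.089,0.002,0.002],[0,0.12,-0.39,-0.71,-0.089,0.002,0.002],[0,0.12,-0.33,-0.74,-0.089,0.002,0.002],[0,0,0,0,0,0,0],[0,0,0,0,0,0,0],[0,0,0,0,0,0,0],[0,0,0,0,0,0,0],[0,0,0,0,0,0,0]]
  ]
}}

```text
time_s: 38.28
ee_pos: [539.6, 78.1, 169.0]
ee_rot: [124.0, 1.1, 130.3]
force: [-0.3, -0.1, -4.3]
gripper_width: 9.9
```

```bash
python3 - <<'E'
from h import *
np.set_printoptions(suppress=True,precision=1)
s=st();p,r=pose(s);T=r*down(90).inv();X=T.as_matrix()[:,0];print('tilt',np.degrees(np.arcsin(X[2])),'head',np.degrees(np.arctan2(X[1],X[0])),'lip',p+T.apply((-110,0,-9.4)))
a=grab('scene')['color'][150:330,220:460,::-1];b=grab('top')['color'][150:350,250:490,::-1]
o=np.zeros((400,800,3),np.uint8);o[:300,:400]=cv2.resize(a,(400,300),interpolation=cv2.INTER_CUBIC);o[:333,400:]=cv2.resize(b,(400,333),interpolation=cv2.INTER_CUBIC);cv2.imwrite('pics/p1.png',o)
E
```

```text
{'time_s': 38.28, 'qpos': [-22.92, 9.39, 133.91, 87.91, 47.37, -135.27], 'ee_pos': [539.56, 78.09, 169.04], 'ee_rot': [124.0, 1.12, 130.31], 'force': [-0.28, -0.05, -4.27], 'gripper_width': 9.94}
tilt 55.98338280371842 head 41.96968559083421 lip [499.8  41.9  72.6]
```

View pics/p1.png

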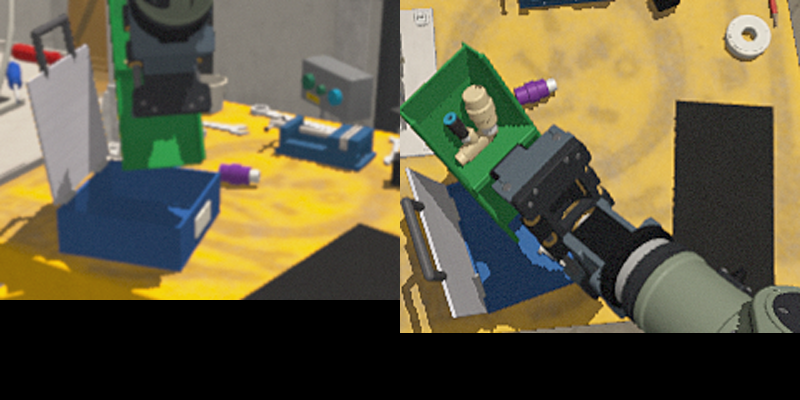

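Left (scene): tray tipped over the bin, near bay empty, lid standing. Right (top): tee, fitting and coupling rest against the divider in the far bay. Wrist load fell from 5.7 N to 4.3 N. Reversing out, tilting back while moving away from the lid and column.

```bash
python3 - <<'E'
from h import *
plan([(repof((489,20,95),40,38),tilt(40,38),3),(repof((470,-60,160),40,19),tilt(40,19),3),((485,-65,225),tilt(40,0),3)],jaw=0,amax=.13)
E
```

```text
ROWS [[0,-0.4,0.12,0.12,0.105,0.003,0.006],[0,-0.4,0.13,0.1,0.105,0.003,0.006],[0,-0.4,0.15,0.09,0.105,0.003,0.006],[0,-1.64,-0.5,-1.85,0.111,0,0.0],[0,-1.64,-0.7,-1.78,0.111,0,0.0],[0,-1.64,-0.89,-1.7,0.111,0,0.0],[0,-0.34,-2.03,-1.23,0.083,0,-0.0],[0,-0.34,-2.12,-1.06,0.083,0,-0.0],[0,-0.34,-2.2,-0.88,0.083,0,-0.0],[0,-0.34,-2.27,-0.7,0.083,0,-0.0]]
```

{"api": "move_arm", "payload": {
  "increments": [
    [[0,-0.5,0.12,0,0.105,0.003,0.006],[0,-0.5,0.13,-0.2,0.105,0.003,0.006],[0,-0.5,0.1,-0.4,0.105,0.003,0.006],[0,-1.64,-0.5,-1.85,0.111,0,0],[0,-1.64,-0.7,-1.78,0.111,0,0],[0,-1.64,-0.89,-1.7,0.111,0,0],[0,0,0,0,0,0,0]]
  ]
}}

```text
time_s: 39.25
ee_pos: [535.1, 1.6, 207.3]
ee_rot: [162.2, -1.4, 130.3]
force: [0.8, 0.3, -4.5]
gripper_width: 10.0
```

```bash
python3 - <<'E'
from h import *
np.set_printoptions(suppress=True,precision=1)
s=st();p,r=pose(s);T=r*down(90).inv();X=T.as_matrix()[:,0];print('tilt',np.degrees(np.arcsin(X[2])),'lip',p+T.apply((-110,0,-9.4)))
plan([((485,-65,225),tilt(40,0),3),((486.5,-180,190),tilt(-9.5,0),3)],jaw=0,amax=.13)
E
```

```text
{'time_s': 39.25, 'qpos': [-11.1, 7.68, 102.77, 16.94, 60.34, -58.42], 'ee_pos': [535.11, 1.64, 207.29], 'ee_rot': [162.18, -1.36, 130.28], 'force': [0.82, 0.31, -4.5], 'gripper_width': 10.03}
tilt 17.81331663940129 lip [456.8 -63.4 164.7]
ROWS [[0,-0.6,-2.4,-1.41,0.104,-0.008,0.0],[0,-0.61,-2.53,-1.14,0.104,-0.008,0.0],[0,-0.62,-2.63,-0.87,0.104,-0.008,0.0],[0,-1.27,-1.04,0.5,0,0,0.123],[0,-1.39,-0.88,0.5,0,0,0.123],[0,-1.49,-0.7,0.5,0,0,0.123],[0,-1.56,-0.51,0.5,0,0,0.123],[0,-1.61,-0.31,0.5,0,0,0.123],[0,-1.64,-0.11,0.5,0,0,0.123],[0,-1.64,0.09,0.5,0,0,0.123]]
```

{"api": "move_arm", "payload": {
  "increments": [
    [[0,-0.6,-2.4,-1.41,0.104,-0.008,0],[0,-0.61,-2.53,-1.14,0.104,-0.008,0],[0,-0.62,-2.63,-0.87,0.104,-0.008,0],[0,-1.27,-1.04,0.5,0,0,0.123],[0,-1.39,-0.88,0.5,0,0,0.123],[0,-1.49,-0.7,0.5,0,0,0.123],[0,-1.56,-0.51,0.5,0,0,0.123],[0,-1.61,-0.31,0.5,0,0,0.123],[0,-1.64,-0.11,0.5,0,0,0.123],[0,-1.64,0.09,0.5,0,0,0.123],[0,0,0,0,0,0,0]]
  ]
}}

```text
time_s: 40.62
ee_pos: [461.1, -162.7, 169.7]
ee_rot: [-177.1, -2.4, 79.3]
force: [-0.2, 1.6, -5.2]
gripper_width: 9.6
```

```bash
python3 - <<'E'
from h import *
np.set_printoptions(suppress=True,precision=1)
s=st()
# mat seen bare: measure from top and scene
for n in('top','scene'):
    f=grab(n,n+'m');P=cloud(f);dk=(f['color'].max(2)<75)&(abs(P[...,2])<9)&(abs(P[...,0]-486)<150)&(abs(P[...,1]+187)<95)
    v,u=np.where(dk);px=np.c_[u,v];print(n,len(px),axis_of(f,px,2) if len(px)>50 else '')
plan([((486.5,-187,70),tilt(-9.3,0),2.5)],jaw=0,amax=.13)
E
```

```text
{'time_s': 40.62, 'qpos': [-22.1, 12.96, 99.13, 1.85, 71.21, -12.12], 'ee_pos': [461.15, -162.71, 169.7], 'ee_rot': [-177.12, -2.37, 79.31], 'force': [-0.25, 1.57, -5.18], 'gripper_width': 9.57}
top 1318 (array([ 489.8, -139.6]), array([ 25.5, 257.2]), np.float32(171.687))
scene 5150 (array([ 485.7, -187.2]), array([117.6, 245.4]), np.float32(170.77519))
ROWS [[0,-0.47,0.67,1.96,-0.01,-0.008,-0.004],[0,-0.46,0.65,1.97,-0.01,-0.008,-0.004],[0,-0.45,0.63,1.98,-0.01,-0.008,-0.004],[0,-0.43,0.61,1.99,-0.01,-0.008,-0.004],[0,-0.42,0.59,2.0,-0.01,-0.008,-0.004]]
```

{"api": "move_arm", "payload": {
  "increments": [
    [[0,-0.47,0.67,1.7,-0.025,-0.02,-0.004],[0,-0.46,0.65,1.97,-0.02,-0.015,0],[0,-0.45,0.63,1.98,-0.01,-0.008,0],[0,-0.43,0.55,1.99,0,0,0],[0,-0.3,0.4,1.2,0,0,0],[0,0,0,0,0,0,0],[0,0,0,0,0,0,0]]
  ]
}}

```text
time_s: 41.6
ee_pos: [486.6, -179.7, 80.8]
ee_rot: [179.4, -0.3, 80.4]
force: [0.5, 0.5, -3.7]
gripper_width: 9.8
```

```bash
python3 - <<'E'
from h import *
s=st();plan([((486,-187,50),tilt(-9.3,0),2)],jaw=0)
E
```

```text
{'time_s': 41.6, 'qpos': [-21.86, 18.08, 105.93, 0.55, 55.49, -12.55], 'ee_pos': [486.58, -179.69, 80.81], 'ee_rot': [179.41, -0.34, 80.38], 'force': [0.51, 0.45, -3.73], 'gripper_width': 9.82}
ROWS [[0,-0.37,0.02,1.54,0.005,-0.003,-0.003],[0,-0.37,0.02,1.54,0.005,-0.003,-0.003]]
```

{"api": "move_arm", "payload": {
  "increments": [
    [[0,-0.36,0,1.5,0.006,-0.003,-0.003],[0,-0.36,0,1.5,0.005,-0.003,-0.003],[0,0,0,0,0,0,0],[0,0,0,0,0,0,0]]
  ]
}}

```text
time_s: 42.1
ee_pos: [486.0, -187.2, 49.5]
ee_rot: [-180.0, 0.0, 80.8]
force: [0.4, -0.5, -4.5]
gripper_width: 10.0
```

```bash
python3 - <<'E'
from h import *
s=st();plan([((486,-187,32),tilt(-9.3,0),2)],jaw=0)
E
```

```text
{'time_s': 42.1, 'qpos': [-22.31, 20.56, 107.5, -0.04, 51.93, -13.04], 'ee_pos': [485.99, -187.23, 49.53], 'ee_rot': [-180.0, 0.03, 80.76], 'force': [0.44, -0.51, -4.48], 'gripper_width': 10.0}
ROWS [[0,0.02,0,1.75,0,0.001,0.001]]
```

{"api": "move_arm", "payload": {
  "increments": [
    [[0,0,0,0.9,0,0,0],[0,0,0,0.9,0,0,0],[0,0,0,0,0,0,0],[0,0,0,0.5,0,0,0],[0,0,0,0.35,0,0,0],[0,0,0,0,0,0,0]]
  ]
}}

```text
time_s: 42.85
ee_pos: [486.6, -187.4, 22.0]
ee_rot: [179.9, 0.0, 80.8]
force: [-0.1, 0.1, -2.6]
gripper_width: 9.7
```

{"api": "move_arm", "payload": {
  "increments": [
    [[0,0,0,0.15,0,0,0],[0,0,0,0,0,0,0],[0.35,0,0,0,0,0,0],[0.35,0,0,0,0,0,0],[0.35,0,0,0,0,0,0],[0.35,0,0,-1.5,0,0,0],[0.35,0,0,-3,0,0,0],[0.35,0,0,-5,0,0,0],[0.35,0,0,-5,0,0,0],[0.35,0,0,-5,0,0,0],[0.35,0,0,-2,0,0,0],[0.35,0,0,0,0,0,0]]
  ]
}}

```text
time_s: 44.35
ee_pos: [488.0, -187.7, 252.0]
ee_rot: [179.2, 0.2, 80.7]
force: [-0.6, -0.2, 1.0]
gripper_width: 31.9
```

```bash
python3 - <<'E'
from h import *
np.set_printoptions(suppress=True,precision=1)
s=st();lidangle()
w=grab('wrist');P=cloud(w);cv2.imwrite('pics/w10.png',w['color'][:330,100:640,::-1])
h=cv2.cvtColor(w['color'],cv2.COLOR_RGB2HSV)
g=(h[...,0]>50)&(h[...,0]<90)&(h[...,1]>100)&(P[...,2]>32)&(P[...,2]<50)&(abs(P[...,0]-484)<160)&(abs(P[...,1]+181)<100)
q=P[g];print('walls',len(q),np.percentile(q[:,2],50),cv2.minAreaRect(q[:,:2].astype(np.float32)))
dk=(w['color'].max(2)<75)&(abs(P[...,2])<9)&(abs(P[...,0]-486)<150)&(abs(P[...,1]+187)<95)
v,u=np.where(dk);print('mat',axis_of(w,np.c_[u,v],2))
E
```

```text
{'time_s': 44.35, 'qpos': [-22.3, 10.9, 89.71, -0.01, 78.52, -13.05], 'ee_pos': [487.96, -187.73, 251.98], 'ee_rot': [179.16, 0.21, 80.75], 'force': [-0.64, -0.19, 0.96], 'gripper_width': 31.89}
scene lid angle 99.87 2134
top lid angle 99.77 1224
walls 2358 39.6925128502796 ((486.4855041503906, -187.60092163085938), (92.25447845458984, 220.11903381347656), 80.71770477294922)
mat (array([ 486.3, -188.2]), array([118.4, 247.5]), np.float32(170.7842))
```

View pics/w10.png

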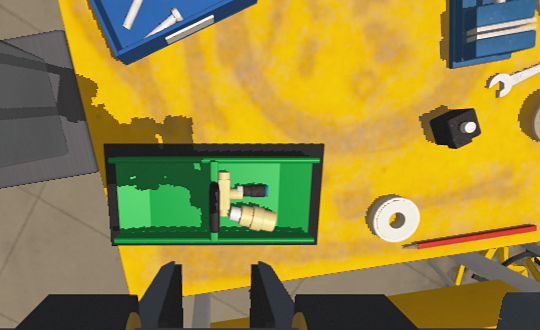

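Tray is centred on the mat within 1 mm and 0.1°, both bolts are in the bin at (135,12) and (170,20) of the crop, the near bay is empty and the three fittings are in the far bay. The lid stands at 99.8°. Now shutting the lid.

```bash
python3 - <<'E'
from h import *
plan([((430,-60,270),down(55)),((447.5,150.5,272),down(15.5))],jaw=0.35)
E
```

```text
ROWS [[0.35,3.88,-2.53,-0.74,0.003,0,0.15],[0.35,3.46,-3.09,-0.73,0.003,0,0.15],[0.35,2.96,-3.57,-0.72,0.003,0,0.15],[0.35,3.65,-2.13,-0.04,0,0,0.138],[0.35,3.32,-2.61,-0.04,0,0,0.138],[0.35,2.93,-3.04,-0.04,0,0,0.138],[0.35,2.49,-3.42,-0.04,0,0,0.138],[0.35,1.99,-3.72,-0.04,0,0,0.138]]
```

{"api": "move_arm", "payload": {
  "increments": [
    [[0.27,3.88,-2.53,-0.74,0.003,0,0.15],[0.27,3.46,-3.09,-0.73,0.003,0,0.15],[0.27,2.96,-3.57,-0.72,0.003,0,0.15],[0.27,3.65,-2.13,-0.04,0,0,0.138],[0.27,3.32,-2.61,-0.04,0,0,0.138],[0.27,2.93,-3.04,-0.04,0,0,0.138],[0.27,2.49,-3.42,-0.04,0,0,0.138],[0.27,1.5,-3.0,-0.04,0,0,0.138],[0.27,0,0,0,0,0,0],[0.27,0,0,0,0,0,0]]
  ]
}}

```text
time_s: 45.75
ee_pos: [442.9, 150.5, 257.1]
ee_rot: [-179.7, 1.8, 13.2]
force: [0.3, -0.1, -0.6]
gripper_width: 24.6
```

```bash
python3 - <<'E'
from h import *
s=st();plan([((447.5,150,262),down(15.5),3)],jaw=0.27)
E
```

```text
{'time_s': 45.75, 'qpos': [16.99, 7.18, 93.57, 0.47, 81.02, 93.7], 'ee_pos': [442.95, 150.48, 257.13], 'ee_rot': [-179.66, 1.8, 13.22], 'force': [0.32, -0.11, -0.61], 'gripper_width': 24.58}
ROWS [[0.27,0.42,0.15,-0.5,-0.007,0.031,-0.04]]
```

{"api": "move_arm", "payload": {
  "increments": [
    [[0.27,0.42,0.15,-0.4,-0.007,0.031,-0.04],[0.27,0,0,0,0,0,0],[0.27,0,0,0,0,0,0]]
  ]
}}

```text
time_s: 46.12
ee_pos: [447.4, 147.5, 260.9]
ee_rot: [179.9, -0.0, 15.6]
force: [0.2, 0.5, 0.4]
gripper_width: 24.6
```

{"api": "move_arm", "payload": {
  "increments": [
    [[0.27,0.05,-0.25,1.6,0,0,0],[0.27,0,0,1.6,0,0,0],[0.27,0,0,1.5,0,0,0],[0.27,0,0,1.2,0,0,0],[0.27,0,0,0.8,0,0,0],[0.27,0,0,0,0,0,0]]
  ]
}}

```text
time_s: 46.88
ee_pos: [448.3, 148.6, 193.1]
ee_rot: [179.9, -0.3, 15.4]
force: [-0.7, -1.1, -0.9]
gripper_width: 24.9
```

{"api": "move_arm", "payload": {
  "increments": [
    [[0,0,0,0,0,0,0],[0,0,0,0,0,0,0],[0,0,0,0,0,0,0],[0,0,0,0,0,0,0]]
  ],
  "force": 6
}}

```text
time_s: 47.38
ee_pos: [448.7, 149.0, 193.9]
ee_rot: [179.9, -0.3, 15.4]
force: [0.5, 0.5, -2.1]
gripper_width: 10.2
```

```bash
python3 - <<'E'
from h import *
p,r=pose(); d=p+[0,0,43]-HZ; print(p,monitor.state()['gripper_width'],'phi',np.degrees(np.arctan2(d[2],d@NY)),np.hypot(d[2],d@NY))
plan([(lidp(HZ,f),down(15.5),9) for f in range(94,22,-6)],jaw=0)
E
```

```text
[448.72341996 148.97198636 193.85944868] 10.15560792875039 phi 99.1016819077605 184.68478458174025
ROWS [[0,-0.27,1.66,0.28,0.001,-0.006,-0.002],[0,0,1.88,-0.03,0,0,0.0],[0,0,1.88,0.16,0,0,0.0],[0,0,1.85,0.36,0,0,0.0],[0,0,1.8,0.55,0,0,0.0],[0,0,1.73,0.74,0,0,0.0],[0,0,1.65,0.91,0,0,0.0],[0,0,1.54,1.08,0,0,0.0],[0,0,1.42,1.24,0,0,0.0],[0,0,1.29,1.38,0,0,0.0],[0,0,1.13,1.5,0,0,0.0],[0,0,0.97,1.61,0,0,0.0]]
```

{"api": "move_arm", "payload": {
  "increments": [
    [[0,0,1.66,0.1,0,-0.006,0],[0,0,1.88,-0.03,0,0,0],[0,0,1.88,0.16,0,0,0],[0,0,1.85,0.36,0,0,0],[0,0,1.8,0.55,0,0,0],[0,0,1.73,0.74,0,0,0],[0,0,1.65,0.91,0,0,0]]
  ]
}}

```text
time_s: 48.25
ee_pos: [480.6, 26.5, 168.0]
ee_rot: [-179.6, 0.1, 15.4]
force: [-0.9, 3.2, -1.0]
gripper_width: 9.8
```

```bash
python3 - <<'E'
from h import *
p,r=pose(); d=p+[0,0,43]-HZ; print(p,monitor.state()['gripper_width'],'phi',np.degrees(np.arctan2(d[2],d@NY)),np.hypot(d[2],d@NY))
plan([(lidp(HZ,f),down(15.5),9) for f in (52,46,40,34,28,22,16,10,5,0)],jaw=0)
E
```

```text
[480.59475763  26.4794823  168.02073658] 9.827624971440512 phi 58.11263921898927 184.33977708605482
ROWS [[0,-0.07,1.36,1.46,-0.007,0.002,-0.001],[0,0,1.42,1.24,0,0,0.0],[0,0,1.29,1.38,0,0,0.0],[0,0,1.13,1.5,0,0,0.0],[0,0,0.97,1.61,0,0,0.0],[0,0,0.8,1.71,0,0,0.0],[0,0,0.61,1.78,0,0,0.0],[0,0,0.42,1.84,0,0,0.0],[0,0,0.21,1.56,0,0,0.0],[0,0,0.07,1.57,0,0,0.0]]
```

{"api": "move_arm", "payload": {
  "increments": [
    [[0,0,1.4,1.3,-0.006,0,0],[0,0,1.42,1.24,0,0,0],[0,0,1.29,1.38,0,0,0],[0,0,1.13,1.5,0,0,0],[0,0,0.97,1.61,0,0,0],[0,0,0.8,1.71,0,0,0]]
  ]
}}

```text
time_s: 49.0
ee_pos: [498.8, -45.4, 74.9]
ee_rot: [-179.8, 0.2, 15.3]
force: [-1.4, 5.2, -1.4]
gripper_width: 9.7
```

```bash
python3 - <<'E'
from h import *
st();p,r=pose(); d=p+[0,0,43]-HZ; print('phi',np.degrees(np.arctan2(d[2],d@NY)),np.hypot(d[2],d@NY))
plan([(lidp(HZ,f),down(15.5),9) for f in (16,10,5,0)],jaw=0)
E
```

```text
{'time_s': 49.0, 'qpos': [-6.58, 17.41, 107.98, 0.11, 54.88, 68.04], 'ee_pos': [498.76, -45.36, 74.94], 'ee_rot': [-179.81, 0.22, 15.31], 'force': [-1.36, 5.22, -1.38], 'gripper_width': 9.66}
phi 20.30201857279341 182.83744372119799
ROWS [[0,0.1,0.17,1.38,-0.003,0.004,-0.003],[0,0,0.42,1.84,0,0,0.0],[0,0,0.21,1.56,0,0,0.0],[0,0,0.07,1.57,0,0,0.0]]
```

{"api": "move_arm", "payload": {
  "increments": [
    [[0,0,0.2,1.4,0,0.004,0],[0,0,0.35,1.7,0,0,0],[0,0,0.15,1.3,0,0,0],[0,0,0.05,0.8,0,0,0],[0,0,0,0.5,0,0,0],[0,0,0,0,0,0,0]]
  ]
}}

```text
time_s: 49.75
ee_pos: [501.7, -54.1, 13.2]
ee_rot: [-179.8, -0.0, 15.3]
force: [-0.8, 2.8, -1.2]
gripper_width: 9.9
```

{"api": "move_arm", "payload": {
  "increments": [
    [[0,0,0,0.2,0,0,0],[0,0,0,0.2,0,0,0],[0,0,0,0,0,0,0]]
  ],
  "force": 15
}}

```text
time_s: 50.12
ee_pos: [501.8, -54.0, 13.1]
ee_rot: [-179.9, -0.1, 15.3]
force: [-0.3, 3.6, -2.2]
gripper_width: 9.5
```

{"api": "move_arm", "payload": {
  "increments": [
    [[0,0,0,0.5,0,0,0],[0,0,0,0.5,0,0,0],[0,0,0,0,0,0,0]]
  ]
}}

```text
time_s: 50.5
ee_pos: [503.5, -53.6, 7.7]
ee_rot: [-180.0, -0.4, 15.3]
force: [-0.8, 3.7, -2.8]
gripper_width: 9.4
```

{"api": "move_arm", "payload": {
  "increments": [
    [[0.27,0,0,0,0,0,0],[0.27,0,0,0,0,0,0],[0.27,0,0,0,0,0,0],[0.27,0,0,-2,0,0,0],[0.27,0,0,-4,0,0,0],[0,0,0,-3,0,0,0],[0,0,0,0,0,0,0],[0,0,0,0,0,0,0]]
  ]
}}

```text
time_s: 51.5
ee_pos: [504.6, -56.6, 97.7]
ee_rot: [179.7, -0.4, 15.5]
force: [0.4, 0.2, 0.8]
gripper_width: 0.3
```

```bash
cat > m.py <<'E'
from h import *
np.set_printoptions(suppress=True,precision=2)
s=st()
for n in('wrist','scene','top'):
    f=grab(n);P=cloud(f);D=P-HZ;a=D@NY;l=D@BX
    m=(abs(l)<60)&(a>15)&(a<125)&(abs(P[...,2]-58)<15)&(f['z_map']>0)&(f['color'].max(2)>90)
    b=(abs(l)<25)&(abs(a-180)<9)&(abs(P[...,2]-58)<15)&(f['color'].max(2)<110)
    q=np.c_[a[m],P[...,2][m]]
    if len(q)<50:print(n,'few');continue
    for _ in range(3):
        k=np.polyfit(q[:,0],q[:,1],1);r=abs(q[:,1]-np.polyval(k,q[:,0]));q=q[r<max(2,2*np.median(r))]
    print(n,len(q),'lid slope deg',np.degrees(np.arctan(k[0])),'z at hinge,140:',np.polyval(k,[0,140]),'bar top z',len(P[b]),np.percentile(P[b][:,2],90) if b.sum()>5 else '')
E
python3 m.py
```

```text
{'time_s': 51.5, 'qpos': [-7.63, 16.17, 105.96, -0.13, 57.4, 66.91], 'ee_pos': [504.57, -56.63, 97.68], 'ee_rot': [179.71, -0.4, 15.53], 'force': [0.37, 0.21, 0.81], 'gripper_width': 0.26}
wrist 19925 lid slope deg 0.06579142163149515 z at hinge,140: [56.16 56.32] bar top z 738 59.16507023493395
scene 1133 lid slope deg 0.08886683407650903 z at hinge,140: [57.22 57.44] bar top z 50 60.11488606422794
top 1795 lid slope deg 0.07067779706768522 z at hinge,140: [57.48 57.66] bar top z 0
```

The lid slope reads 0.07° in all three views, so it is shut. Retreating and taking a last look.

{"api": "move_arm", "payload": {
  "increments": [
    [[0,0,0,-4,0,0,0],[0,0,0,-5,0,0,0],[0,0,0,-5,0,0,0],[0.5,-3,0,-3,0,0,0],[0.5,-3,0,0,0,0,0],[0.5,0,0,0,0,0,0],[0.5,0,0,0,0,0,0]]
  ]
}}

```text
time_s: 52.52
ee_pos: [443.3, -72.4, 265.7]
ee_rot: [-180.0, 0.4, 15.6]
force: [-0.7, -1.0, 0.3]
gripper_width: 37.7
```

```bash
python3 m.py; python3 - <<'E'
from h import *
a=grab('scene')['color'][180:380,210:530,::-1];b=grab('top')['color'][90:350,220:520,::-1]
o=np.zeros((350,800,3),np.uint8);o[:250,:400]=cv2.resize(a,(400,250));o[:347,400:]=cv2.resize(b,(400,347),interpolation=cv2.INTER_CUBIC);cv2.imwrite('pics/f1.png',o)
E
```

```text
{'time_s': 52.52, 'qpos': [-10.63, 4.33, 95.59, -0.14, 80.4, 63.83], 'ee_pos': [443.31, -72.35, 265.72], 'ee_rot': [-179.98, 0.35, 15.56], 'force': [-0.69, -0.98, 0.26], 'gripper_width': 37.68}
wrist 12596 lid slope deg 0.0415081732368613 z at hinge,140: [56.2 56.3] bar top z 433 59.24256761225688
scene 1564 lid slope deg 0.09725511311469111 z at hinge,140: [57.26 57.49] bar top z 52 60.514359894339364
top 2942 lid slope deg 0.11730920139767245 z at hinge,140: [57.51 57.8 ] bar top z 1
```

View pics/f1.png

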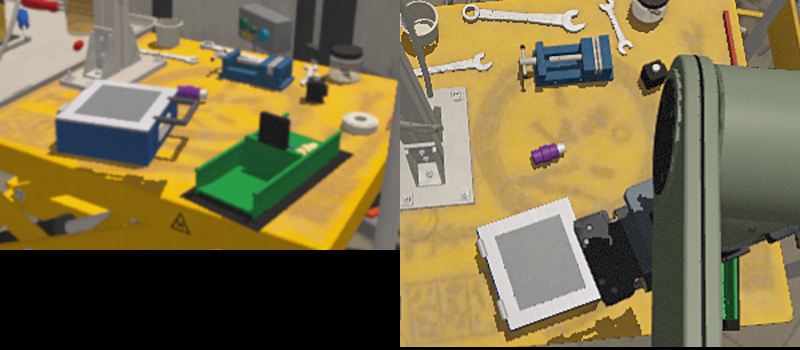

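The final view shows the lid flat on the bin, the tray square on its mat with its near bay empty, and only the purple look-alike left on the table. Handing in.

```bash
python3 -c "
from workcell import job
print(job.job_done())"
```

```text
the job is handed in; nothing more can be done
None
```

The whole job was done in the order you asked and handed in at about 52.5 s. `job_done` gives no verdict, so what follows is from my own checks.

**What I did**
- **Fittings:** I put the black fitting and the brass coupling into the far bay with the tee. The coupling had been knocked aside during the run, so I found it again before grasping. The purple look-alike was left alone.
- **Lid up:** I stood the lid at 99.9°.
- **Pour:** I tipped the tray to 56° over the bin. Both bolts went in and the tee, fitting and coupling stayed against the divider.
- **Tray back:** I set it on the mat with the near bay to the robot's side again.
- **Lid shut:** I closed the lid fully and backed the arm off.

**Last checks**
- **Tray:** it sits within about 1 mm and 0.1° of the mat's middle. At the start it was about 6 mm off.
- **Bolts:** both were seen in the bin before the lid was shut. I cannot see them now.
- **Lid:** its slope read 0.04–0.12° in three views, so I took it as shut and did not press it down further.

**What failed or disagreed**
- **Reported TCP:** it lies about 31 mm beyond the real fingertips, along the tool axis. The first two grasps of the fitting closed empty because of this, and I corrected for it from the cameras.
- **Row moves:** they drifted by several millimetres during faster motion, so I corrected before each grasp or placing.

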